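# Pack the pump bracket and hold the bolt head for tightening

## Robot

A 7-joint arm with a two-finger parallel gripper is mounted at the origin on the work surface. World frame = base frame: x ahead of the robot, y to its left, z up, the work surface at z = 0. Lengths are in m, angles in rad, forces in N, time in s.
With the tool pointing down it reaches from about 0.425 to 0.925 m from the base axis. Payload 6.8 kg.
Tool frame: the origin (TCP) lies between the finger pads; the fingertips stand r.tip_extent ahead of it and the grasp point (between the pads) lies 5 mm behind it (r.tip_extent is the distance from the TCP to the fingertips, in m); y points along the fingers, x is the direction in which the jaws open and shut, and the axes are right-handed (so a half turn about y gives the same grasp; the last joint's range is limited). The gripper opens to 85 mm and grips with 20 to 120 N. Pads are 22 mm wide; open, the fingers measure 114 mm over their backs; the gripper's body (76 mm by 85 mm) begins 54 mm behind the grasp point. The pads swing forward as they close: fully open they stand 13 mm farther back than shut.
Start: joints at [-1.287, 0.477, 0.022, 1.555, -0.011, 1.109, -0.083], TCP at [0.258, 0.624, 0.245] pointing down, gripper open.
Joint ranges: [-2.96, 2.96], [-0.34, 2.1], [-1.41, 1.46], [0.24, 2.44], [-1.37, 4.51], [0.17, 1.92], [-2.96, 2.96]. Speed limits (rad/s): [2.39, 2.39, 3.14, 3.14, 3.14, 3.14, 3.14].

## Interface

Orientations are given as a rotation vector (axis times angle).
In Python, from bench import r gives the robot as it stands.
- The arm moves only by the tool send_rows, never from a script. Its argument "plan" is a list of rows, each a list of 5 numbers: the shift along the tool's x, y, z in cm, then the turn about the tool's y in degrees, then the opening, from 0 (shut) to 1 (fully open). In form: [[dx, dy, dz, spin, grip], ...]. A call has 1 to 12 rows; each row shifts and turns the commanded pose from where the row before left it, along the tool's axes as they then stand; what a row does not reach is not made up. A row lasts 1/8 s, in which the tool goes at most 62.5 mm and 10.7 degrees, less where a joint would pass 70% of its speed; a pose out of reach is approached as far as the arm can. A call is refused whole if a number of a shift passes 6.25 or a number of a turn 10.7, either way. A call with a gripper value outside its range is refused whole. The fingers move at their own pace and stop on an object; "force" is the grip in N (left out, the last holds). Time passes only in rows, so rows that do not move let the fingers close. It gives the time, the measured TCP pose, the force and the opening at its end, in the units of the state.
- r.get_obs(): the state, without advancing time (a new reading comes with each control period).
- r.grab_frame(name): name is "scene" or "side" or "wrist"; returns a dict with "image" (420x560x3 uint8, red, green, blue), "camera_matrix" (3x3 intrinsics, pixels), "cam_to_world" (4x4, takes a point from camera to world coordinates). Camera axes: x right, y down, z forward; pixel columns grow to the right and rows downward; lengths in m; the calibration is good to about 2 mm. A picture is of the moment at which its call begins. There is no depth.
- r.hand_in(): hands the job in, once; it reports no verdict.
Trained networks look in the newest picture that a camera, given by its name, has taken for a name from the list of things; names that differ only in an ending like _2 or _b are one class to them, and where a whole thing is asked for, a point or a joint stands for the part that bears it (a point fixed in the world has none). Each returns a list of dicts, best first, with "p" (0 to 1); they miss things now and then, are a little off and sometimes report something else, mostly with a low value. They report only what shows in the picture. A call takes as long as a camera call. They do not tell look-alikes from the thing itself.
- r.recognise(camera, target): "rect" ([left, top, right, bottom] in pixels, round what is visible of it).
The state is a dict: "clock": time; "joints": joint angles; "qvel": joint speeds; "tau": joint torques, N m; "tcp_pos": TCP position; "orientation": TCP orientation; "contact_force": force on the tool from outside, world axes, zero at the start; "moment": the same for the moment, N m; "grip_width": finger opening in m.
Only numpy, scipy, OpenCV 4.12 (cv2) and the standard library are available. Lean on these libraries where they do the work, as an engineer would, in place of code of your own. Each camera call takes 0.05 s, during which the arm holds its last target.

## Task

Take the slotted packing plate out of its wooden stand, slide it edgewise into the gap between the pump's bracket and the rail's lug until its slot is fully home around the bolt, and let go of it. Then reach down into the gap behind the bracket, grip the hex bolt head across two flats, push the bolt through until its head is home against the collar, and finish still gripping it so that it cannot turn while a colleague tightens the nut. Leave the tray, jar and spanner where they are.

Things in the scene. Friction and masses are not known exactly. Their poses are not given: they have to be found in the camera images.
- pump: Fixed grey vacuum pump on its mounting. Origin on the bench straight below the bolt's axis, at the bracket's rear face; z up, x level along the bolt from head to nut, y along the bracket. Pump block x -120 to -56 mm, 100 mm wide, top z 112; motor behind it to x -265, top z 116. Open gap x -56 to 0 holds the bolt head; below it only base plate (top z 16) and two gussets (top z 45).
- bolt_hole (a point): On the bolt's axis, mid packing gap: pump x 13.5, z 85 mm; axes as the pump's. Dark steel bracket plate x 0 to 8 mm, packing gap 8 to 19 mm (11 wide), aluminium lug plate 19 to 25 mm; both plates span y -32 to 32, tops z 110. The gap is open above and at both y ends; floor: a lip, top z 65, same y span. Shank across it: 16 mm diameter. Strut rail under the lug: x 21 to 62, y -105 to 105, top z 41.
- packer: Loose flat aluminium packing plate, 112 long, 40 high, 8 mm thick, 80 g, on its long edge in the stand. Origin at mid height and thickness, where the bolt's axis lies when home; x towards the open forked end, y through the thickness, z up. Slot 22 mm high from x -8 mm (closed end) out through x +32; last 8 mm of the prongs 4.5 mm thick. Home: origin at bolt_hole, lower edge on the lip; may enter from either y end.
- packer_tail (a point): Mid height and thickness of the plate's solid tail, 62 mm behind the plate's origin (tail ends at 80 mm). The place to grip, across the 8 mm thickness: it overhangs the stand, and the bracket's end when the plate is home.
- stand: Fixed beech block, 76 mm along its slots (x -44 to 32 mm), 90 mm wide, 46 mm high, three slots along x, 16 mm deep (slot floor 30 mm above the bench). Origin on the bench under the middle slot. The plate stands in the middle slot, 9.6 mm wide, its origin straight over the stand's, its x along the stand's x.
- head_center (a point): Centre of the bolt's hex head, on the bolt's axis, 85 mm above the bench; axes as the pump's. The head is 10 mm thick along x, 24 mm across flats. Home, it lies at pump x -17 mm, its underside on a steel collar, 22 mm in diameter, that stands 12 mm out of the bracket's rear face.
- bolt_head: The plain steel hex head, same centre as head_center, turning with the bolt; its y axis is square to one pair of flats (upright when bolt_turn is 0). Bolt, head and nut slide and turn as one piece.
- bolt (a joint): How far the bolt stands out of its hole towards the pump, m: 0 = head home on the collar, 0.009 = as far out as the nut on the far side of the lug lets it. Slides with about 2 N of friction, no spring; it stays where it is left.
- bolt_turn (a joint): Turn of the bolt about its axis, rad (about the pump's x). Starts within 0.3 of having a pair of flats upright; drags with 0.05 N m, so fingers closing from its two sides turn it until its flats lie on them.
- tray: Bystander: grey open parts tray 120 x 90 x 35 mm with four nuts fast in it, origin at the centre of its underside.
- jar: Bystander: white-capped jar with a plain label, 56 mm in diameter, 75 mm high, origin at the centre of its underside.
- spanner: Bystander: steel spanner about 190 mm long lying flat on the bench, for the colleague's use; origin at its middle.
Things that resemble listed ones, but are neither listed nor needed, are in the scene too. What is shaped like the packer but blue or green is not meant.

How it is judged:
By the outcome, as a careful person would: the job done as asked, in the order asked, and still so for the second after the job is handed in, while the arm keeps its last pose, push and grip.
It also fails if it takes over 51 s, if anything falls off the work surface, if the arm or the gripper's body presses on something with over 40 N, if the wrist force passes 120 N, or if a joint passes its speed limit or range.

## Working session

There is one attempt and no reset: what is moved stays moved. The work goes in short steps, Python scripts to look and compute and a tool call to move; the robot and the scene stay as the last step left them, time stands still between calls to the robot, and variables do not carry over. Pictures are saved under pics/ and viewed, and the job is handed in when it is done.

Besides the shell and the picture viewer there is one more tool, called after ">>>" by a JSON object that holds its "fn" and its "kwargs", one argument or row to a line. send_rows: Moves the arm, as the interface text tells. Its arguments: {"type":"object","properties":{"plan":{"type":"array","items":{"type":"array","items":{"type":"number"}}},"force":{"type":"number"}},"required":["plan"]}

```bash
ls; mkdir -p pics
python3 - <<'E'
from bench import r
import cv2
o=r.get_obs(); print(o, r.tip_extent)
for n in ["scene","side","wrist"]:
    f=r.grab_frame(n); cv2.imwrite(f"pics/{n}0.png",f["image"][:,:,::-1])
    print(n,f["camera_matrix"].round(1).tolist(),f["cam_to_world"].round(4).tolist())
    for t in ["pump","packer","packer_tail","stand","bolt_head","tray","jar","spanner"]:
        try: print(t,[(d["p"],[round(float(v)) for v in d["rect"]]) for d in r.recognise(n,t)][:4])
        except Exception as e: print(t,e)
print(r.get_obs()["clock"])
E
```

```text
pics
{'clock': 0.0, 'joints': array([-1.28712666,  0.47781162,  0.02231191,  1.55647119, -0.0114861 ,
        1.10927216, -0.08306872]), 'qvel': array([ 3.35924772e-04, -5.65512298e-04, -2.04412913e-05, -2.92236301e-04,
       -7.76605461e-05, -7.39330917e-04, -1.00964043e-03]), 'tau': array([ 6.24529753e-05, -5.96474218e+01,  1.60768267e+00, -2.81194103e+01,
        1.24034329e-02,  9.33503208e-03, -3.04264027e-07]), 'tcp_pos': array([0.25751415, 0.62333164, 0.24430909]), 'orientation': array([-1.37057579, -0.91498062,  0.91736112]), 'contact_force': array([-0.54409661,  0.56108804,  0.17896886]), 'moment': array([0.02900752, 0.00273344, 0.02062958]), 'grip_width': 0.08542450872863645} 0.014
scene [[407.1, 0.0, 278.7], [0.0, 407.1, 205.5], [0.0, 0.0, 1.0]] [[-0.6966, 0.5715, -0.4336, 1.0551], [0.7172, 0.5701, -0.4008, 0.3783], [0.0181, -0.5902, -0.8071, 0.8722], [0.0, 0.0, 0.0, 1.0]]
pump [(0.97, [257, 160, 399, 282])]
packer [(0.87, [189, 159, 227, 177]), (0.63, [233, 87, 244, 114]), (0.59, [221, 122, 258, 142])]
packer_tail [(0.82, [224, 119, 261, 145]), (0.74, [187, 160, 224, 177
[... 622 characters left out ...]
(0.64, [346, 378, 362, 419])]
stand [(0.77, [322, 301, 367, 358]), (0.7, [318, 300, 359, 329])]
bolt_head [(0.62, [265, 198, 270, 204])]
tray [(0.78, [176, 160, 224, 200]), (0.21, [320, 296, 368, 358])]
jar [(0.83, [219, 133, 243, 156]), (0.32, [176, 171, 315, 272])]
spanner [(0.94, [313, 176, 356, 218]), (0.69, [174, 159, 225, 200]), (0.34, [317, 301, 362, 331])]
wrist [[292.2, 0.0, 275.8], [0.0, 292.2, 210.8], [0.0, 0.0, 1.0]] [[0.3831, 0.8824, 0.273, 0.1871], [0.9237, -0.3657, -0.1143, 0.6523], [-0.0011, 0.296, -0.9552, 0.3731], [0.0, 0.0, 0.0, 1.0]]
pump []
packer []
packer_tail []
stand [(0.7, [111, 390, 134, 419])]
bolt_head []
tray [(0.96, [112, 388, 134, 417])]
jar []
spanner []
1.35
```

View pictures.

View pics/scene0.png

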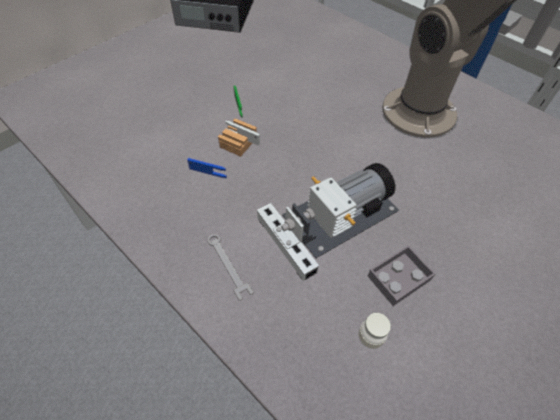

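View pics/side0.png

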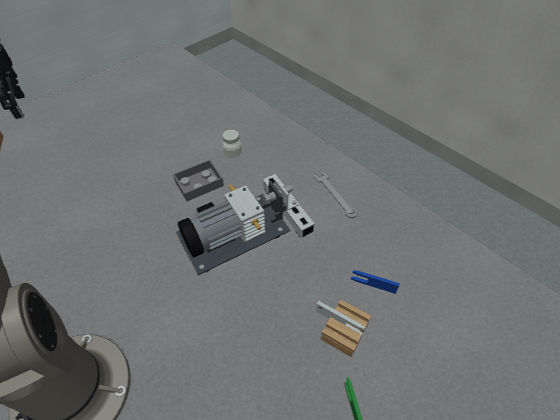

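View pics/wrist0.png

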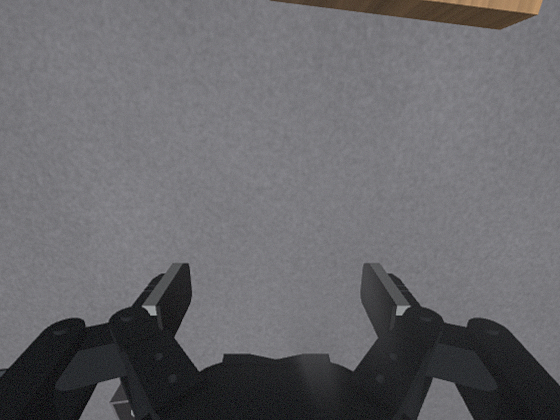

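Run:
```python
import cv2
a=cv2.imread("pics/scene0.png"); b=cv2.imread("pics/side0.png")
cv2.imwrite("pics/c1.png",cv2.resize(a[70:300,170:410],None,fx=3.2,fy=2.6*3.2/2.6*0.8,interpolation=cv2.INTER_CUBIC)[:600])
cv2.imwrite("pics/c2.png",cv2.resize(b[160:360,170:410],None,fx=3,fy=3,interpolation=cv2.INTER_CUBIC))
cv2.imwrite("pics/c1.png",cv2.resize(a[75:300,170:410],None,fx=2.66,fy=2.66,interpolation=cv2.INTER_CUBIC))
```

```text
(no output)
```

View pics/c1.png

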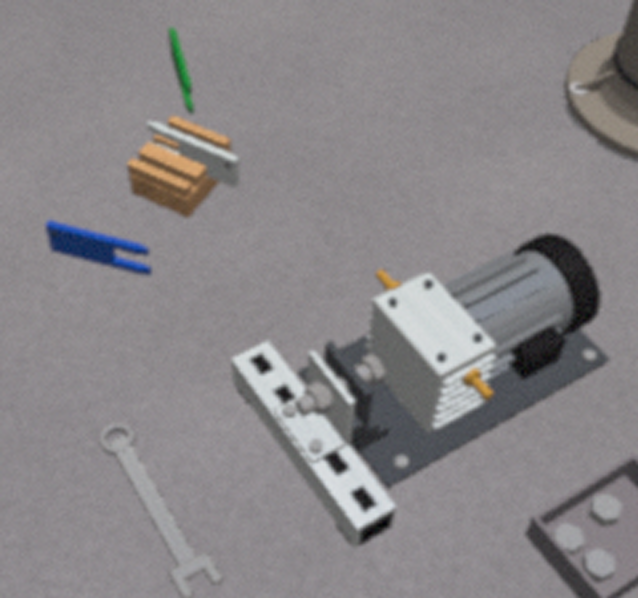

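View pics/c2.png

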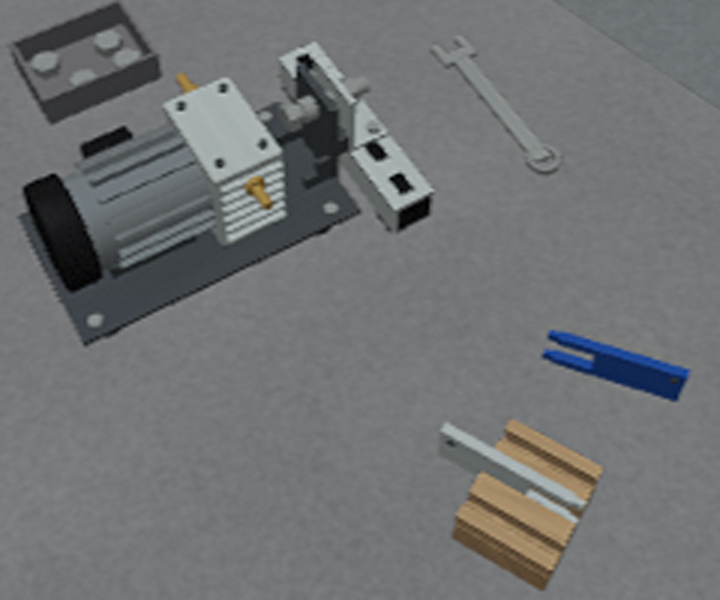

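```bash
cat > h.py <<'E'
import cv2,numpy as np
def crop(src,x0,y0,x1,y1,s,out,step=10):
    a=cv2.imread(src)[y0:y1,x0:x1]; a=cv2.resize(a,None,fx=s,fy=s,interpolation=cv2.INTER_CUBIC)
    for x in range(-(-x0//step)*step,x1,step):
        cv2.line(a,(int((x-x0+.5)*s),0),(int((x-x0+.5)*s),6),(0,255,255),1); cv2.putText(a,str(x),(int((x-x0)*s),16),0,.35,(0,255,255),1)
    for y in range(-(-y0//step)*step,y1,step):
        cv2.line(a,(0,int((y-y0+.5)*s)),(6,int((y-y0+.5)*s)),(0,255,255),1); cv2.putText(a,str(y),(8,int((y-y0)*s)),0,.35,(0,255,255),1)
    cv2.imwrite(out,a)
E
python3 - <<'E'
from h import crop
crop("pics/scene0.png",250,155,355,285,4.6,"pics/z1.png")
crop("pics/side0.png",215,165,325,255,7,"pics/z2.png")
crop("pics/scene0.png",212,112,272,160,12,"pics/z3.png",5)
crop("pics/side0.png",308,292,378,362,8.5,"pics/z4.png",5)
E
```

```text
(no output)
```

View pics/z1.png

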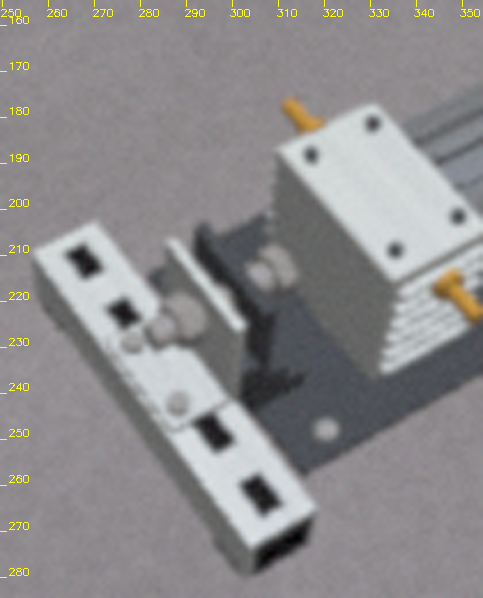

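View pics/z2.png

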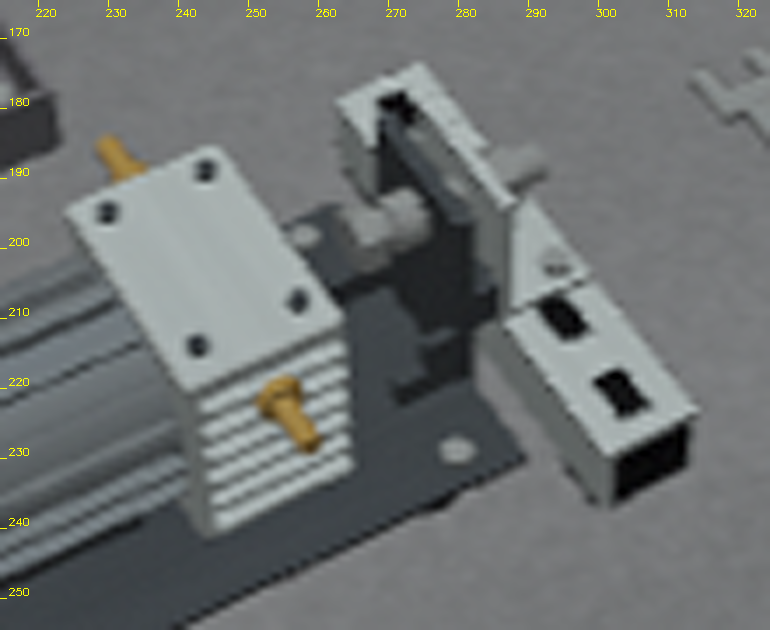

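View pics/z3.png

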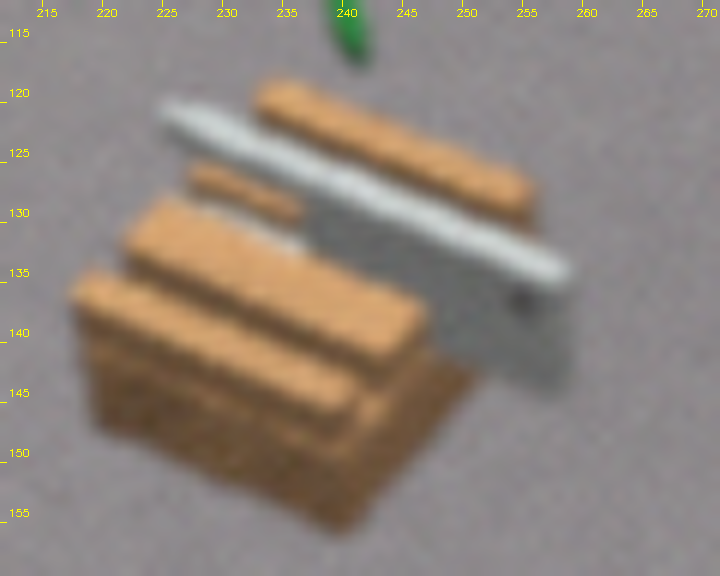

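View pics/z4.png

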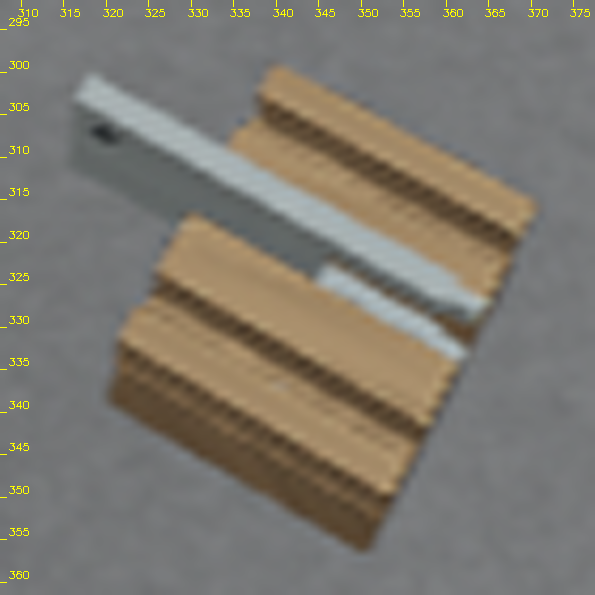

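```bash
cat >> h.py <<'E'
from scipy.optimize import least_squares
CAM={"scene":(np.array([[407.1,0,278.7],[0,407.1,205.5],[0,0,1]]),np.array([[-0.6966,0.5715,-0.4336,1.0551],[0.7172,0.5701,-0.4008,0.3783],[0.0181,-0.5902,-0.8071,0.8722],[0,0,0,1]])),
"side":(np.array([[398.8,0,279.0],[0,398.8,205.4],[0,0,1]]),np.array([[0.7243,-0.5373,0.4321,0.1594],[-0.6894,-0.5599,0.4595,-0.4613],[-0.005,-0.6307,-0.776,0.8837],[0,0,0,1]]))}
def proj(cam,P):
    K,T=cam; p=np.linalg.inv(T)@np.append(P,1); u=K@p[:3]; return u[:2]/u[2]
def w(pose,p):
    x,y,t=pose; c,s=np.cos(t),np.sin(t); p=np.array(p)/1000
    return np.array([x+c*p[0]-s*p[1],y+s*p[0]+c*p[1],p[2]])
def fit(obs,x0,per=True):
    # obs: (cam,pt,uv)
    f=lambda q:np.concatenate([proj(c,w(q,p))-uv for c,p,uv in obs])
    best=min((least_squares(f,[x0[0],x0[1],t],loss="soft_l1") for t in np.arange(-3,3.2,1.0)),key=lambda s:s.cost)
    return best.x,f(best.x).reshape(-1,2)
def px(X,Y,x0,y0,s): return np.array([(X+.5)/s-.5+x0,(Y+.5)/s-.5+y0])
E
cat > f1.py <<'E'
from h import *
a=lambda X,Y:px(X,Y,250,155,4.6)
b=lambda X,Y:px(X,Y,215,165,7)
S,D=CAM["scene"],CAM["side"]
P1=[(S,(62,-105,41),a(35,252)),(S,(21,-105,41),a(98,222)),(S,(21,105,41),a(316,508)),(S,(62,105,41),a(249,546)),(S,(-56,-50,112),a(278,149)),(S,(-120,-50,112),a(378,104)),(S,(-56,50,112),a(395,283))]
P2=[(D,(-120,50,112),b(68,210)),(D,(-56,50,112),b(213,147)),(D,(-56,-50,112),b(345,318)),(D,(-120,-50,112),b(192,392)),(D,(21,105,41),b(338,102)),(D,(62,105,41),b(422,65)),(D,(62,-105,41),b(697,410)),(D,(21,-105,41),b(612,457))]
a=lambda X,Y:px(X,Y,212,112,12)
b=lambda X,Y:px(X,Y,308,292,8.5)
Q1=[(S,(-80,0,70),a(563,272)),(S,(32,45,46),a(75,285)),(S,(-44,45,46),a(340,405)),(S,(32,45,0),a(98,425)),(S,(-44,45,0),a(345,532)),(S,(32,-45,46),a(262,95)),(S,(-44,-45,46),a(535,185))]
Q2=[(D,(-44,45,46),b(275,65)),(D,(32,45,46),b(538,208)),(D,(-44,-45,46),b(120,340)),(D,(32,-45,46),b(390,497)),(D,(-44,-45,0),b(110,402)),(D,(32,-45,0),b(362,550)),(D,(-80,4,70),b(92,72)),(D,(-80,-4,70),b(78,98))]
for n,o in [("pump S",P1),("pump D",P2),("pump",P1+P2),("st S",Q1),("st D",Q2),("stand",Q1+Q2)]:
    x,e=fit(o,(.6,.1)); print(n,x.round(4),np.degrees(x[2]).round(1)); print(abs(e).max().round(2),e.round(1).tolist() if n in("pump","stand") else "")
E
python3 f1.py
```

```text
pump S [ 0.6202  0.0514 -0.2411] -13.8
0.73 
pump D [ 0.618   0.0446 -0.2268] -13.0
0.89 
pump [ 0.6193  0.0487 -0.2345] -13.4
2.17 [[-1.0, -0.8], [-0.8, -1.2], [-0.1, -0.8], [-0.2, -0.5], [-0.6, -0.8], [-0.9, -1.7], [-0.9, -0.8], [-1.3, -1.8], [0.2, -2.2], [-0.2, -0.8], [-1.5, -0.9], [-0.8, -1.4], [-0.5, -1.3], [-0.2, -0.7], [-1.2, -1.0]]
st S [ 0.5066 -0.3096 -1.3099] -75.1
2.06 
st D [ 0.5053 -0.3129  4.9599] 284.2
1.21 
stand [ 0.5057 -0.3121 -1.3134] -75.3
2.61 [[-0.2, -0.7], [-0.9, -0.1], [-0.6, -0.4], [-1.2, -0.4], [-0.1, 0.2], [0.7, -2.6], [-0.3, -1.2], [-0.1, -1.0], [-0.1, -1.2], [-0.4, -0.5], [0.1, -0.4], [-0.8, 0.2], [0.4, 0.8], [-0.4, 0.1], [-0.4, -0.1]]
```

```bash
cat >> h.py <<'E'
from scipy.spatial.transform import Rotation as Rn
def tool(o):
    R=Rn.from_rotvec(o["orientation"]).as_matrix(); return np.array(o["tcp_pos"]),R
def rel(o,target,jaw=None):
    """shift in tool axes cm from measured pose to world target; spin deg so tool x points along jaw angle(deg)"""
    p,R=tool(o); d=R.T@(np.array(target)-p)*100
    h=np.degrees(np.arctan2(R[1,0],R[0,0]))
    sp=None if jaw is None else -((jaw-h+180)%360-180)
    return d.round(2),round(h,2),sp
E
python3 - <<'E'
from h import *
from bench import r
o=r.get_obs(); p,R=tool(o); print(R.round(3))
cw=np.array([0.1871,.6523,.3731]); print(R.T@(cw-p))
print(rel(o,(0.490,-0.252,0.2),14.7),rel(o,(0.490,-0.252,0.2),194.7))
E
```

```text
[[ 0.382 -0.    -0.924]
 [ 0.924  0.     0.382]
 [ 0.    -1.     0.   ]]
[-0.00070329 -0.12781429  0.07618504]
(array([-72.08,   4.53, -54.91]), np.float64(67.55), np.float64(52.84967132275261)) (array([-72.08,   4.53, -54.91]), np.float64(67.55), np.float64(-127.15032867724739))
```

>>> {"fn": "send_rows", "kwargs": {
  "plan": [
    [-2.47, 0, -4.89, 0, 0.5],
    [-2.47, 0, -4.89, 0, 0.5],
    [-2.47, 0, -4.89, 0, 0.5],
    [-2.47, 0, -4.89, 0, 0.5],
    [-2.47, 0, -4.89, 0, 0.5],
    [-2.47, 0, -4.89, 0, 0.5],
    [-2.47, 0, -4.89, 0, 0.5],
    [-2.47, 0, -4.89, 0, 0.5],
    [-2.47, 0, -4.89, 0, 0.5],
    [-4.95, 0, -1.12, 0, 0.5],
    [-4.95, 0, -1.12, 0, 0.5],
    [-4.95, 0, -1.12, 0, 0.5]
  ]
}}

```text
clock: 2.85
tcp_pos: [0.5537, 0.0986, 0.2454]
orientation: [-1.37, -0.916, 0.916]
contact_force: [0.9, -0.3, 0.3]
grip_width: 0.0425
```

Run:
```python
from h import *
from bench import r
import time
o=r.get_obs(); print(o["clock"],o["tcp_pos"],o["joints"].round(2),o["contact_force"].round(1))
f=r.grab_frame("wrist"); cv2.imwrite("pics/w1.png",f["image"][:,:,::-1]); np.savez("w1.npz",K=f["camera_matrix"],T=f["cam_to_world"])
print(rel(o,(0.52,-0.10,0.25)),rel(o,(0.490,-0.252,0.2),14.7))
```

```text
2.85 [0.55371278 0.09858114 0.24540108] [-0.46  0.29  0.21  1.84 -0.07  1.01  0.96] [ 0.9 -0.3  0.3]
(array([-19.64,  -0.46,  -4.47]), np.float64(67.54), None) (array([-34.83,   4.53,  -7.5 ]), np.float64(67.54), np.float64(52.83990967487719))
```

View pics/w1.png

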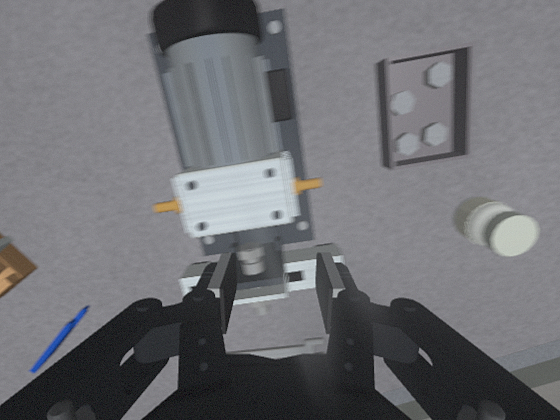

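>>> {"fn": "send_rows", "kwargs": {
  "plan": [
    [-4.97, 0, -1.07, 0, 0.5],
    [-4.97, 0, -1.07, 0, 0.5],
    [-4.97, 0, -1.07, 0, 0.5],
    [-4.97, 0, -1.07, 0, 0.5],
    [-4.97, 0, -1.07, 0, 0.5],
    [-4.97, 0, -1.07, 0, 0.5],
    [-4.97, 0, -1.07, 0, 0.5],
    [0, 0.9, 0, 10.57, 0.5],
    [0, 0.9, 0, 10.57, 0.5],
    [0, 0.9, 0, 10.57, 0.5],
    [0, 0.9, 0, 10.57, 0.5],
    [0, 0.9, 0, 10.56, 0.5]
  ]
}}

```text
clock: 4.4
tcp_pos: [0.4906, -0.2497, 0.2002]
orientation: [-1.562, -0.197, 0.197]
contact_force: [0.0, -0.0, -0.2]
grip_width: 0.0428
```

```bash
cat > look.py <<'E'
import sys
from h import *
from bench import r
def look(n,cam="wrist"):
    o=r.get_obs(); print(o["clock"],o["tcp_pos"].round(4),"F",o["contact_force"].round(1),"M",o["moment"].round(2),"g",round(o["grip_width"],4),"h",rel(o,(0,0,0))[1])
    f=r.grab_frame(cam); cv2.imwrite(f"pics/{n}.png",f["image"][:,:,::-1]); np.savez(f"{n}.npz",K=f["camera_matrix"],T=f["cam_to_world"],p=o["tcp_pos"],o=o["orientation"])
    return o
if __name__=="__main__":
    o=look(*sys.argv[1:])
    print("tail",rel(o,(0.490,-0.252,0.05),14.7))
E
python3 look.py w2
```

```text
4.4 [ 0.4906 -0.2497  0.2002] F [ 0.  -0.  -0.2] M [ 0.02 -0.06 -0.03] g 0.0428 h 14.37
tail (array([-0.12, 15.02, -0.21]), np.float64(14.37), np.float64(-0.329384114305185))
```

View pics/w2.png

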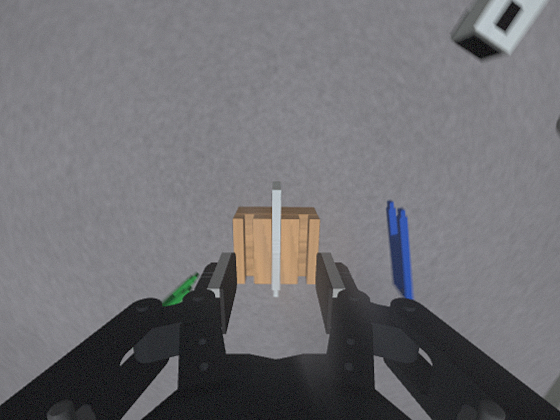

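```bash
cat >> h.py <<'E'
def ray(n,u,v,z):
    d=np.load(f"{n}.npz"); K,T=d["K"],d["T"]; q=T[:3,:3]@np.linalg.solve(K,[u,v,1.]); c=T[:3,3]; return c+q*(z-c[2])/q[2]
E
python3 - <<'E'
from h import *
crop("pics/w2.png",215,170,345,310,4.2,"pics/z5.png")
d=np.load("w2.npz"); print(d["T"].round(4),d["K"].round(1))
for P in [(0.490,-0.252,0.05),(0.490,-0.252,0.07),(.4906,-.2497,.2)]: print(proj((d["K"],d["T"]),P))
E
```

```text
[[ 0.969   0.2361  0.0723  0.4712]
 [ 0.2469 -0.9251 -0.2885 -0.1767]
 [-0.0013  0.2974 -0.9547  0.328 ]
 [ 0.      0.      0.      1.    ]] [[292.2   0.  275.8]
 [  0.  292.2 210.8]
 [  0.    0.    1. ]]
[275.76270353 202.116758  ]
[275.73319586 207.95090756]
[277.67269629 279.55906842]
```

View pics/z5.png

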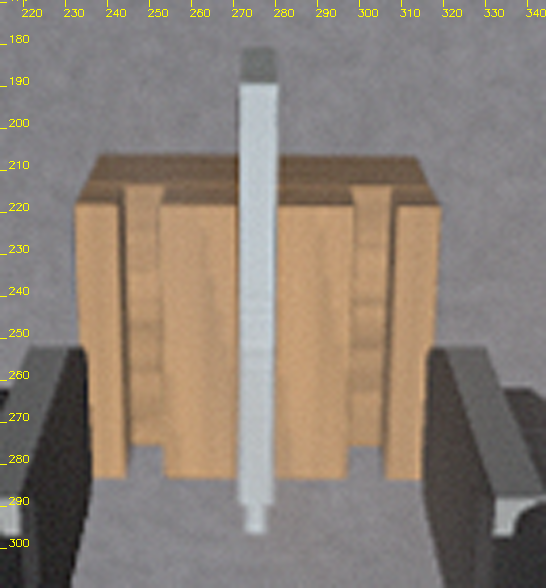

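Run:
```python
from h import *
a=px(258.5,84,215,170,4.2);b=px(256,532,215,170,4.2)
A=ray("w2",*a,.07);B=ray("w2",*b,.07); d=(B-A)[:2]; L=np.hypot(*d); print(a,b,A,B,L,np.degrees(np.arctan2(d[1],d[0])))
g=A[:2]+d/L*.018; print(g)
dd=np.load("w2.npz"); print(rel({"tcp_pos":dd["p"],"orientation":dd["o"]},(*g,.05)))
```

```text
[276.16666667 189.61904762] [275.57142857 296.28571429] [ 0.48610699 -0.23513175  0.07      ] [ 0.51300517 -0.34296578  0.07      ] 0.11113816353703262 -75.99392862606982
[ 0.49046343 -0.25259661]
(array([-0.09, 15.02, -0.28]), np.float64(14.37), None)
```

>>> {"fn": "send_rows", "kwargs": {
  "plan": [
    [-0.09, 4, -0.28, 0.3, 0.4],
    [0, 4, 0, 0, 0.4],
    [0, 4, 0, 0, 0.4],
    [0, 2, 0, 0, 0.4],
    [0, 1.5, 0, 0, 0.4],
    [0, 0, 0, 0, 0],
    [0, 0, 0, 0, 0],
    [0, 0, 0, 0, 0],
    [0, 0, 0, 0, 0]
  ],
  "force": 60
}}

```text
clock: 5.58
tcp_pos: [0.491, -0.253, 0.046]
orientation: [-1.562, -0.199, 0.196]
contact_force: [1.4, 0.6, -0.3]
grip_width: 0.0075
```

```bash
python3 look.py w3
```

```text
5.575 [ 0.491 -0.253  0.046] F [ 1.4  0.6 -0.3] M [ 0.   -0.33  0.02] g 0.0075 h 14.43
tail (array([-0.07, -0.4 ,  0.12]), np.float64(14.43), np.float64(-0.266257180011479))
```

View pics/w3.png

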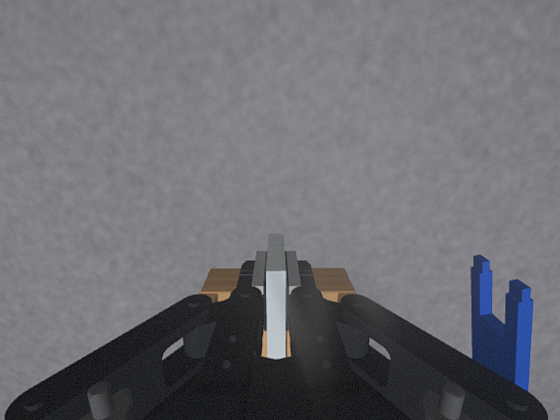

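Run:
```python
from h import *
crop("pics/w1.png",165,140,335,310,3.5,"pics/z6.png")
d=np.load("w1.npz")
q=(.6193,.0487,-.2345)
for P in [(-56,-50,112),(-56,50,112),(-120,-50,112),(-120,50,112),(0,-32,110),(0,32,110),(25,-32,110),(25,32,110),(62,-105,41),(62,105,41)]: print(P,proj((d["K"],d["T"]),w(q,P)).round(1))
```

```text
(-56, -50, 112) [194.8 238.1]
(-56, 50, 112) [297.6 222.6]
(-120, -50, 112) [177.8 172.9]
(-120, 50, 112) [287.7 155.1]
(0, -32, 110) [225.5 284.8]
(0, 32, 110) [287.4 276.1]
(25, -32, 110) [230.5 305.6]
(25, 32, 110) [290.9 297.2]
(62, -105, 41) [189.9 305.2]
(62, 105, 41) [348.5 283.1]
```

View pics/z6.png

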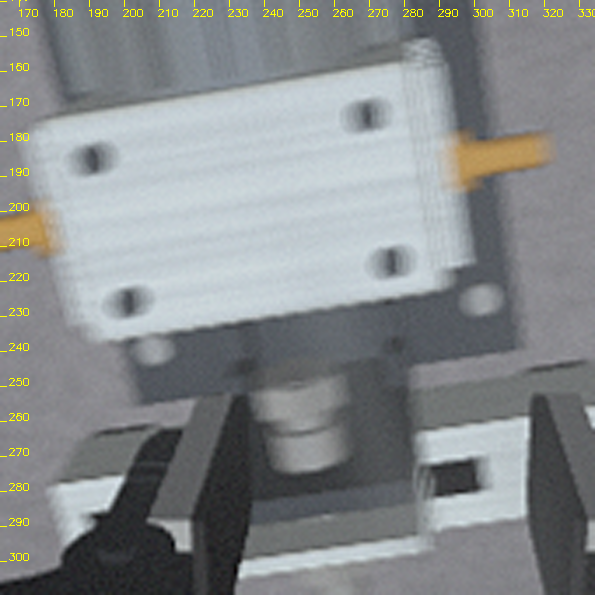

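Run:
```python
from h import *
d=np.load("w1.npz");W=(d["K"],d["T"])
c=lambda X,Y:px(X,Y,165,140,3.5)
o=[(W,(-56,-50,112),c(96,340)),(W,(-120,-50,112),c(40,122)),(W,(-56,50,112),c(452,290)),(W,(-120,50,112),c(415,58)),(W,(25,32,110),c(432,545)),(W,(0,32,110),c(413,483)),(W,(62,105,41),c(620,515))][:6]
x,e=fit(o,(.6,.05)); print(x,np.degrees(x[2]),e.round(1).tolist())
```

```text
[ 0.61852386  0.04549855 -0.23369118] -13.389518217516578 [[-0.6, 1.8], [-1.9, -1.0], [0.3, 0.6], [0.7, -0.5], [-0.3, 2.3], [1.5, -1.1]]
```

Run:
```python
from h import *
q=(.6187,.047,-.2339)
def inv(P): 
    c,s=np.cos(q[2]),np.sin(q[2]);dx,dy=P[0]-q[0],P[1]-q[1];return np.round([(c*dx+s*dy)*1000,(-s*dx+c*dy)*1000])
for n,u,v,z in [("jarcap",512,233,.075),("tray",427,108,0.0),("trayc",468,155,0.035),("spanner",275,350,0)]:
    P=ray("w1",u,v,z); print(n,P.round(3),inv(P))
d=np.load("w3.npz"); o={"tcp_pos":d["p"],"orientation":d["o"]}
P=w(q,(13.5,137,250)); print(P,rel(o,P,-13.4))
P=w(q,(13.5,62,80)); print(P)
```

```text
jarcap [0.691 0.32  0.075] [  7. 282.]
tray [0.54 0.3  0.  ] [-136.  228.]
trayc [0.602 0.315 0.035] [-78. 257.]
spanner [ 0.8   -0.006  0.   ] [189. -10.]
[0.66358531 0.17714054 0.25      ] (array([ 27.47, -20.39,  37.33]), np.float64(14.43), np.float64(27.833742819988515))
[0.64620232 0.1041828  0.08      ]
```

>>> {"fn": "send_rows", "kwargs": {
  "plan": [
    [0, -2, 0, 0, 0],
    [0, -4, 0, 0, 0],
    [0, -4.5, 0, 0, 0],
    [0, -5, 0, 0, 0],
    [3, 0, 4.1, 0, 0],
    [3.5, 0, 4.75, 0, 0],
    [3.5, 0, 4.75, 0, 0],
    [3.5, 0, 4.75, 0, 0],
    [3.5, 0, 4.75, 0, 0],
    [3.5, 0, 4.75, 0, 0],
    [3.5, 0, 4.75, 0, 0],
    [3.5, 0, 4.75, 0, 0]
  ]
}}

```text
clock: 7.12
tcp_pos: [0.6636, 0.1788, 0.2002]
orientation: [-1.562, -0.197, 0.198]
contact_force: [0.3, -0.6, -0.8]
grip_width: 0.0072
```

>>> {"fn": "send_rows", "kwargs": {
  "plan": [
    [0, 1, 0, 9.3, 0],
    [0, 2, 0, 9.3, 0],
    [0, 2, 0, 9.2, 0],
    [0, 1, 0, 0, 0],
    [0, 0, 0, 0, 0]
  ]
}}

```text
clock: 7.75
tcp_pos: [0.6629, 0.1772, 0.1396]
orientation: [-1.564, 0.182, -0.18]
contact_force: [0.0, 1.2, -0.8]
grip_width: 0.0076
```

```bash
python3 look.py w4; python3 look.py s4 scene; python3 look.py d4 side
```

```text
7.75 [0.6629 0.1772 0.1396] F [ 0.   1.2 -0.8] M [ 0.05 -0.   -0.03] g 0.0076 h -13.22
tail (array([ -7.01,   9.02, -45.73]), np.float64(-13.22), np.float64(-27.915281484151592))
7.8 [0.6636 0.1772 0.1405] F [-0.5  0.6 -0.3] M [-0.01 -0.1  -0.02] g 0.0074 h -13.26
tail (array([ -7.05,   9.06, -45.76]), np.float64(-13.26), np.float64(-27.95545916931468))
7.85 [0.664  0.1772 0.1411] F [ 0.1  0.5 -0.5] M [ 0.01 -0.05  0.01] g 0.0073 h -13.29
tail (array([ -7.07,   9.08, -45.78]), np.float64(-13.29), np.float64(-27.99302430948336))
```

View pics/w4.png

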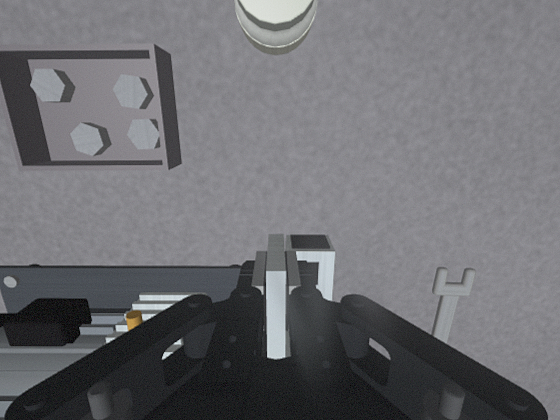

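View pics/s4.png

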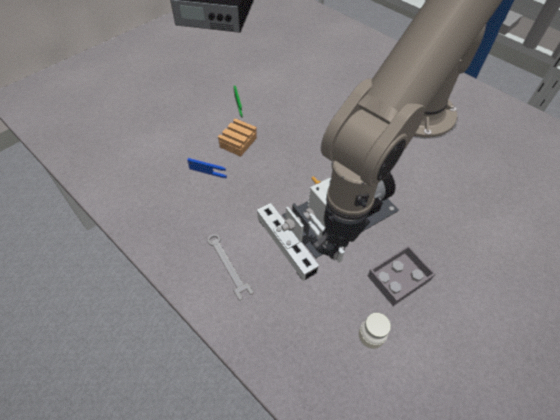

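View pics/d4.png

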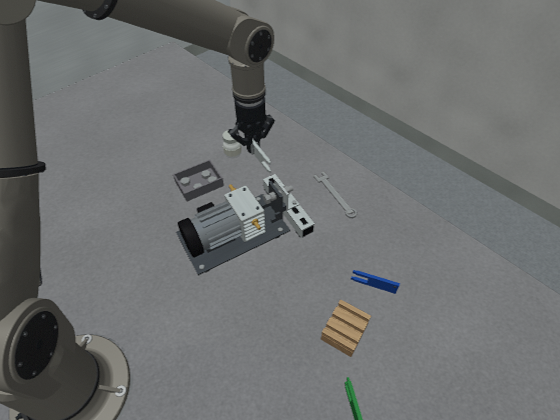

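>>> {"fn": "send_rows", "kwargs": {
  "plan": [
    [0, 2, 0, 0, 0],
    [0, 2, 0, 0, 0],
    [0, 1.8, 0, 0, 0],
    [0, 0, 0, 0, 0]
  ]
}}

```text
clock: 8.4
tcp_pos: [0.662, 0.1771, 0.0796]
orientation: [-1.565, 0.187, -0.18]
contact_force: [0.0, 0.8, -0.7]
grip_width: 0.0071
```

```bash
python3 look.py w5; python3 look.py s5 scene; python3 look.py d5 side
python3 - <<'E'
from h import *
crop("pics/s5.png",270,190,350,265,8,"pics/z7.png")
crop("pics/d5.png",245,150,315,215,9,"pics/z8.png")
crop("pics/w5.png",210,200,370,380,3.3,"pics/z9.png")
E
```

```text
8.4 [0.662  0.1771 0.0796] F [ 0.   0.8 -0.7] M [ 0.03 -0.04 -0.01] g 0.0071 h -13.38
tail (array([ -6.79,   3.1 , -45.71]), np.float64(-13.38), np.float64(-28.084661201231))
8.45 [0.6629 0.1771 0.081 ] F [ 0.5  0.5 -0.6] M [0.05 0.05 0.  ] g 0.0074 h -13.39
tail (array([ -6.88,   3.17, -45.75]), np.float64(-13.39), np.float64(-28.093711898896146))
8.5 [0.6636 0.1772 0.082 ] F [-0.1  0.7 -0.2] M [ 0.04 -0.    0.05] g 0.0072 h -13.39
tail (array([ -6.95,   3.23, -45.78]), np.float64(-13.39), np.float64(-28.09230945970552))
```

View pics/z7.png

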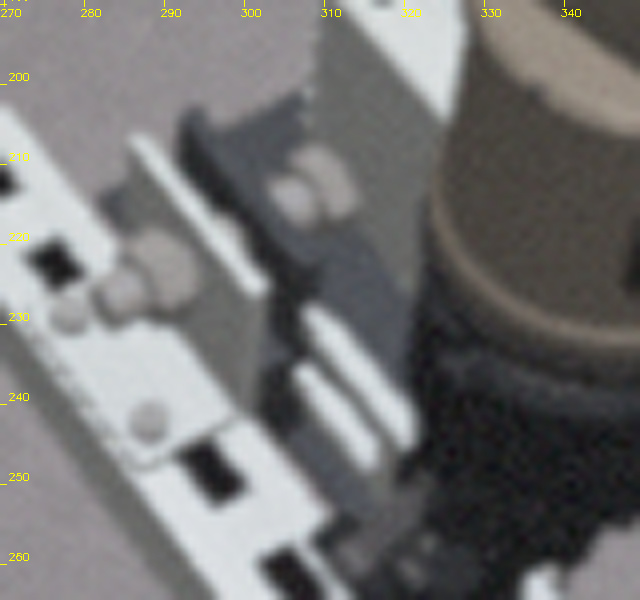

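View pics/z8.png

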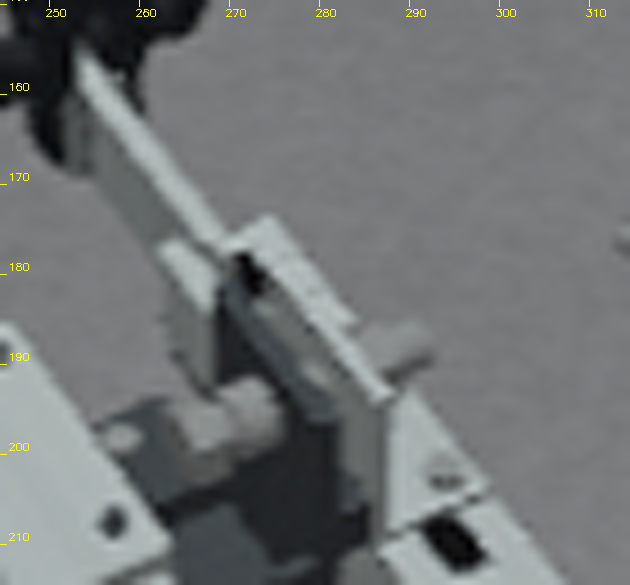

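View pics/z9.png

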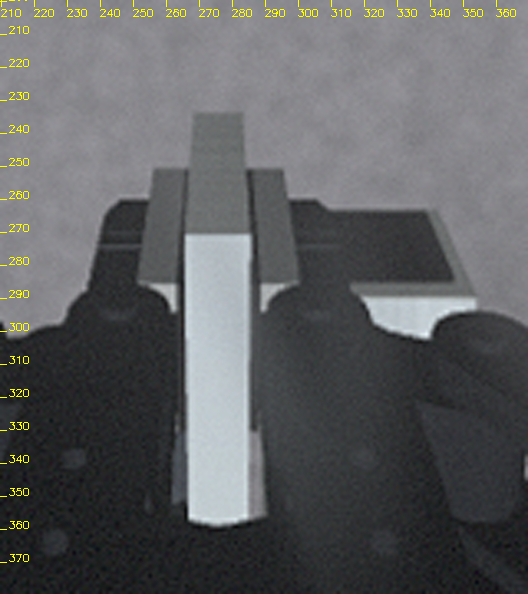

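```bash
cat > f2.py <<'E'
from h import *
def rayc(cam,uv,z):
    K,T=cam; q=T[:3,:3]@np.linalg.solve(K,[*uv,1.]); c=T[:3,3]; return c+q*(z-c[2])/q[2]
def inv(q,P):
    c,s=np.cos(q[2]),np.sin(q[2]);dx,dy=P[0]-q[0],P[1]-q[1];return np.round([(c*dx+s*dy)*1000,(-s*dx+c*dy)*1000],1)
E
python3 - <<'E'
from f2 import *
S,D=CAM["scene"],CAM["side"]
qs=(.6202,.0514,-.2411);qd=(.618,.0446,-.2268)
a=lambda X,Y:px(X,Y,270,190,8); b=lambda X,Y:px(X,Y,245,150,9)
for n,X,Y,z in [("lug19-",146,133,.11),("lug19+",270,286,.11),("lug25-",130,143,.11),("lug25+",250,298,.11),("pl rear tip",320,305,.106),("pl front tip",305,312,.106),("pl rear",418,430,.106),("pl front",402,447,.106)]:
    print("S",n,inv(qs,rayc(S,a(X,Y),z)))
for n,X,Y,z in [("lug25-",393,395,.11),("lug19-",375,405,.11),("pl tip f",238,235,.106),("pl tip r",222,248,.106),("pl tail f",100,55,.106),("pl tail r",78,62,.106)]:
    print("D",n,inv(qd,rayc(D,b(X,Y),z)))
E
```

```text
S lug19- [ 20.  -31.4]
S lug19+ [19.  31.3]
S lug25- [ 25.9 -30.8]
S lug25+ [26.  31.7]
S pl rear tip [ 8.9 41.9]
S pl front tip [13.8 41.6]
S pl rear [ 9.1 89.4]
S pl front [15.9 91.5]
D lug25- [ 24.1 -30.9]
D lug19- [ 17.7 -31.5]
D pl tip f [19.1 49.2]
D pl tip r [12.4 47.1]
D pl tail f [ 20.5 137.8]
D pl tail r [ 13.2 138.6]
```

Run:
```python
from f2 import *
c=lambda X,Y:px(X,Y,210,200,3.3)
q=(.6187,.047,-.2339)
d=np.load("w5.npz"); print(d["p"])
for n,X,Y,z in [("rail62,105",476,297,.041),("rail end edge",400,296,.041),("pl tail top l",185,235,.106),("pl tail top r",251,235,.106),("pl bot tail l",192,113,.066),("pl bot tail r",243,113,.066)]:
    P=ray("w5",*c(X,Y),z); print(n,P.round(4),inv(q,P))
print(inv(q,d["p"]), inv(q,[.6638,.1772]))
from bench import r
o=r.get_obs(); print(o["tcp_pos"],o["clock"])
```

```text
[0.66197147 0.17706332 0.07963934]
rail62,105 [0.7035 0.1357 0.041 ] [ 61.9 106. ]
rail end edge [0.689  0.1394 0.041 ] [ 46.9 106.2]
pl tail top l [0.6621 0.1967 0.106 ] [  7.6 155.7]
pl tail top r [0.6697 0.195  0.106 ] [ 15.3 155.7]
pl bot tail l [0.6616 0.1962 0.066 ] [  7.1 155. ]
pl bot tail r [0.6694 0.1943 0.066 ] [ 15.2 155. ]
[ 11.9 136.6] [ 13.7 137.1]
[0.6640238  0.1772651  0.08264596] 8.55
```

>>> {"fn": "send_rows", "kwargs": {
  "plan": [
    [0, 0, -0.8, 0, 0],
    [0, 0, -0.8, 0, 0],
    [0, 0, -0.7, 0, 0],
    [0, 0, -0.3, 0, 0],
    [0, 0, 0, 0, 0]
  ]
}}

```text
clock: 9.18
tcp_pos: [0.6575, 0.1518, 0.0824]
orientation: [-1.563, 0.184, -0.184]
contact_force: [0.4, 0.2, -0.7]
grip_width: 0.0074
```

```bash
python3 look.py s6 scene; python3 look.py d6 side
python3 - <<'E'
from h import *
from f2 import inv
from bench import r
print(inv((.6187,.047,-.2339),r.get_obs()["tcp_pos"]))
crop("pics/s6.png",270,190,350,265,8,"pics/z10.png")
crop("pics/d6.png",245,150,315,215,9,"pics/z11.png")
E
```

```text
9.175 [0.6575 0.1518 0.0824] F [ 0.4  0.2 -0.7] M [ 0.04 -0.04 -0.  ] g 0.0074 h -13.42
tail (array([ -6.93,   3.23, -43.16]), np.float64(-13.42), np.float64(-28.118417486262786))
9.225 [0.6576 0.1522 0.0823] F [ 0.3  0.2 -1.3] M [ 0.03 -0.03  0.03] g 0.0074 h -13.39
tail (array([ -6.94,   3.22, -43.21]), np.float64(-13.39), np.float64(-28.090757730235566))
[ 13.4 111.6]
```

View pics/z10.png

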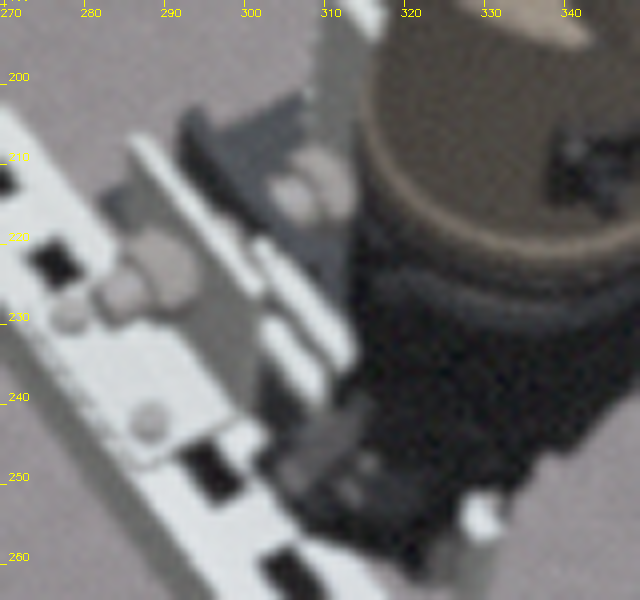

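View pics/z11.png

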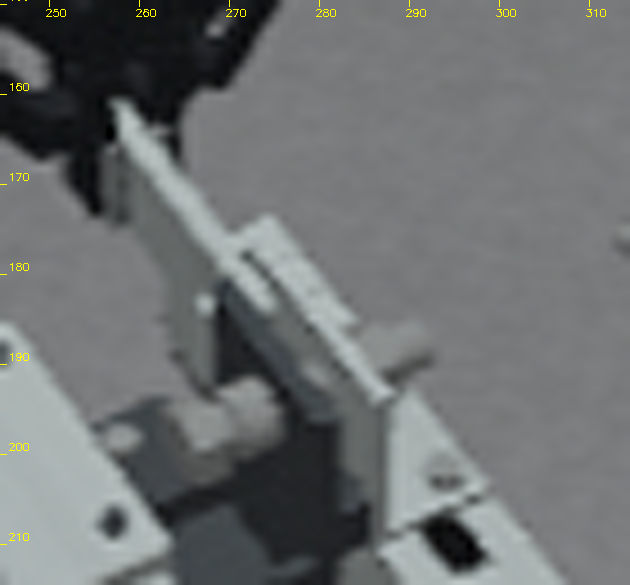

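>>> {"fn": "send_rows", "kwargs": {
  "plan": [
    [0, 0, -0.6, 0, 0],
    [0, 0, -0.6, 0, 0],
    [0, 0, -0.6, 0, 0],
    [0, 0, -0.4, 0, 0],
    [0, 0, 0, 0, 0]
  ]
}}

```text
clock: 9.9
tcp_pos: [0.6524, 0.1301, 0.0824]
orientation: [-1.563, 0.184, -0.184]
contact_force: [0.5, 0.2, -0.4]
grip_width: 0.007
```

>>> {"fn": "send_rows", "kwargs": {
  "plan": [
    [0, 0, -0.6, 0, 0],
    [0, 0, -0.6, 0, 0],
    [0, 0, -0.6, 0, 0],
    [0, 0, -0.3, 0, 0],
    [0, 0, 0, 0, 0]
  ]
}}

```text
clock: 10.52
tcp_pos: [0.6476, 0.1099, 0.0823]
orientation: [-1.563, 0.184, -0.184]
contact_force: [-0.2, 0.3, -2.0]
grip_width: 0.0076
```

Run:
```python
from f2 import inv
from bench import r
o=r.get_obs();print(inv((.6187,.047,-.2339),o["tcp_pos"]),o["contact_force"],o["moment"],o["tcp_pos"])
```

```text
[13.5 67.9] [-0.18198486  0.29993697 -1.95367714] [ 0.00256268 -0.02108563  0.00200911] [0.64757175 0.10989897 0.08234035]
```

>>> {"fn": "send_rows", "kwargs": {
  "plan": [
    [0, 0, -0.25, 0, 0],
    [0, 0, -0.15, 0, 0],
    [0, 0, -0.1, 0, 0],
    [0, 0, 0, 0, 0]
  ]
}}

```text
clock: 11.02
tcp_pos: [0.6464, 0.1053, 0.0823]
orientation: [-1.563, 0.184, -0.184]
contact_force: [0.6, -0.3, -0.8]
grip_width: 0.0073
```

>>> {"fn": "send_rows", "kwargs": {
  "plan": [
    [0, 0, -0.1, 0, 0],
    [0, 0, -0.1, 0, 0],
    [0, 0, 0, 0, 0]
  ]
}}

```text
clock: 11.4
tcp_pos: [0.6462, 0.1047, 0.0824]
orientation: [-1.562, 0.182, -0.183]
contact_force: [1.3, 4.2, -0.9]
grip_width: 0.0071
```

>>> {"fn": "send_rows", "kwargs": {
  "plan": [
    [0, 0.1, 0, 0, 0],
    [0, 0.1, 0, 0, 0],
    [0, 0, -0.1, 0, 0],
    [0, 0, 0, 0, 0]
  ]
}}

```text
clock: 11.9
tcp_pos: [0.6465, 0.1045, 0.0808]
orientation: [-1.561, 0.181, -0.183]
contact_force: [2.3, 7.6, 2.7]
grip_width: 0.0072
```

```bash
python3 look.py s7 scene; python3 look.py d7 side
python3 - <<'E'
from h import *
crop("pics/s7.png",270,190,350,265,8,"pics/z12.png")
crop("pics/d7.png",245,150,315,215,9,"pics/z13.png")
E
```

```text
11.9 [0.6465 0.1045 0.0808] F [2.3 7.6 2.7] M [ 1.27 -0.32 -0.01] g 0.0072 h -13.31
tail (array([ -7.03,   2.98, -38.3 ]), np.float64(-13.31), np.float64(-28.005713218964956))
11.95 [0.6464 0.1045 0.0808] F [1.3 6.8 1. ] M [ 1.28 -0.27 -0.03] g 0.0073 h -13.31
tail (array([ -7.02,   2.98, -38.3 ]), np.float64(-13.31), np.float64(-28.00627034407637))
```

View pics/z12.png

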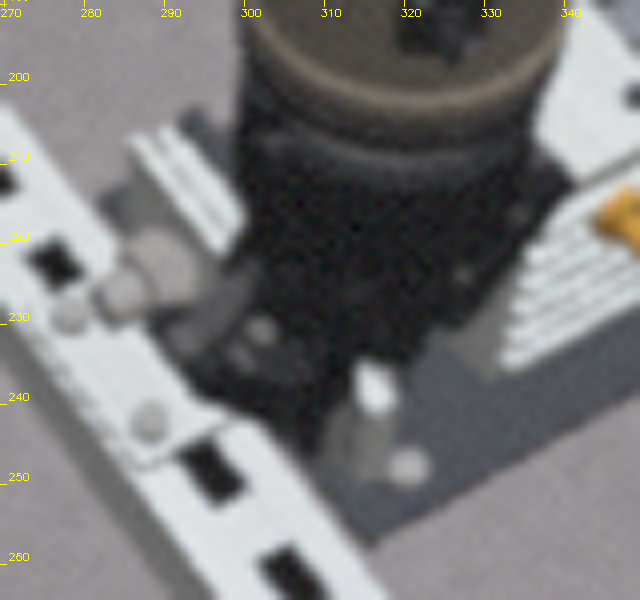

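View pics/z13.png

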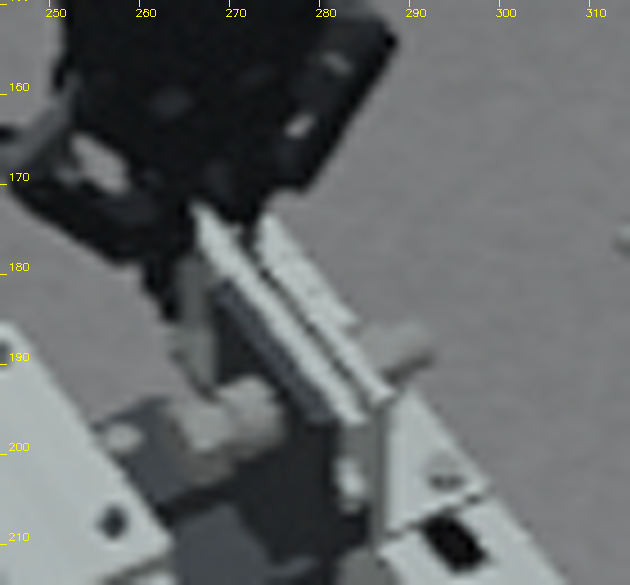

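>>> {"fn": "send_rows", "kwargs": {
  "plan": [
    [0, 0, 0, 0, 0.4],
    [0, 0, 0, 0, 0.5],
    [0, 0, 0, 0, 0.5],
    [0, -1, 0, 0, 0.5],
    [0, -3, 0, 0, 0.5],
    [0, -5, 0, 0, 0.5],
    [0, -4, 0, 0, 0.5],
    [0, 0, 0, 0, 0.5]
  ]
}}

```text
clock: 13.0
tcp_pos: [0.648, 0.1021, 0.2148]
orientation: [-1.56, 0.178, -0.189]
contact_force: [0.6, 0.4, -0.5]
grip_width: 0.0427
```

```bash
python3 look.py w8;python3 look.py s8 scene; python3 look.py d8 side
python3 - <<'E'
from h import *
crop("pics/s8.png",270,190,350,265,8,"pics/z14.png")
crop("pics/d8.png",245,150,315,215,9,"pics/z15.png")
from bench import r
q=(.6187,.047,-.2339); print(rel(r.get_obs(),w(q,(-24,0,200)),76.6))
E
```

```text
13.0 [0.648  0.1021 0.2148] F [ 0.6  0.4 -0.5] M [-0.02  0.   -0.04] g 0.0427 h -13.42
tail (array([ -7.26,  16.3 , -38.17]), np.float64(-13.42), np.float64(-28.124144463649145))
13.05 [0.6466 0.1023 0.2124] F [-1.1  0.  -0.6] M [ 0.03  0.03 -0.  ] g 0.0429 h -13.4
tail (array([ -7.07,  16.15, -38.13]), np.float64(-13.4), np.float64(-28.102074466700685))
13.1 [0.6457 0.1024 0.2108] F [ 0.8 -0.3 -1. ] M [-0.02  0.    0.06] g 0.0429 h -13.39
tail (array([ -6.94,  16.05, -38.09]), np.float64(-13.39), np.float64(-28.09156980751129))
(array([-3.68,  0.98, -6.01]), np.float64(-13.39), np.float64(-89.9855974154641))
```

View pics/z14.png

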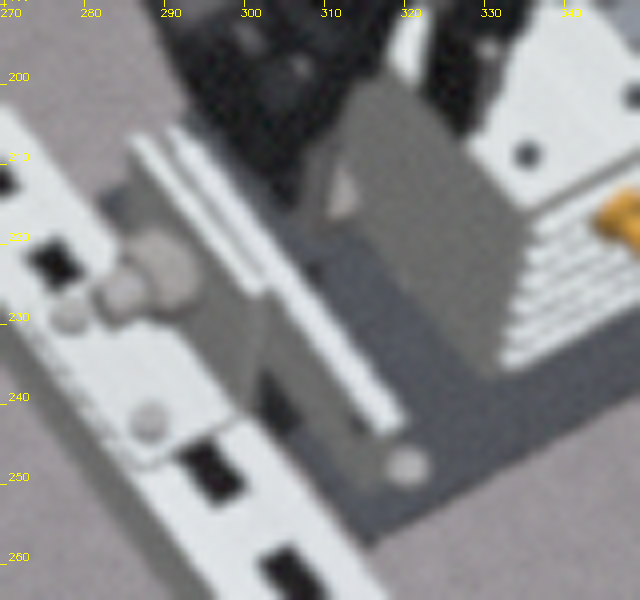

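View pics/z15.png

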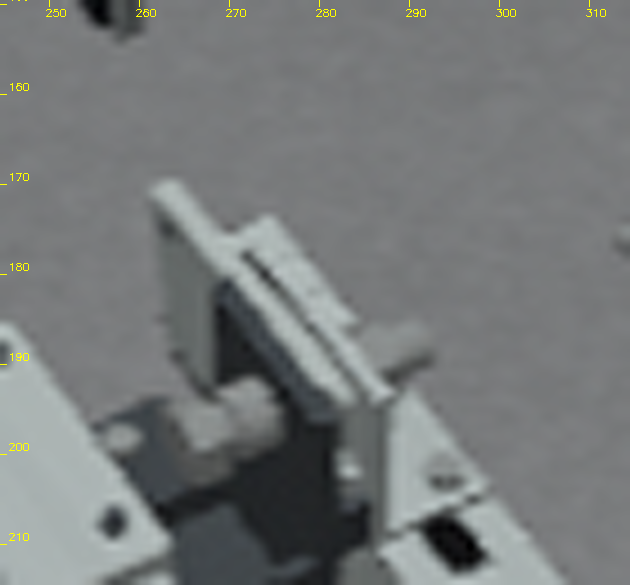

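View pics/w8.png

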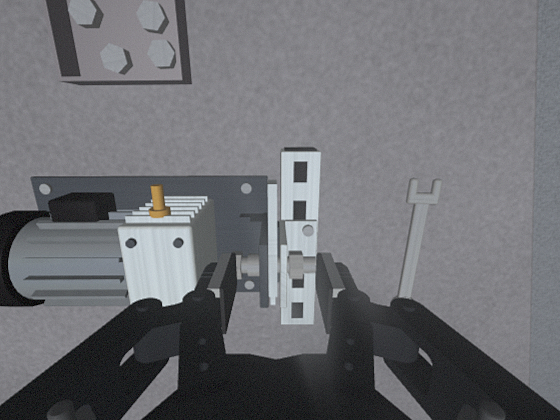

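Run:
```python
from h import *
crop("pics/w8.png",205,140,345,330,3.1,"pics/z16.png")
a=cv2.imread("pics/z13.png");b=cv2.imread("pics/z15.png")
s=np.hstack([a[200:480,200:420],b[200:480,200:420]]); cv2.imwrite("pics/z17.png",cv2.resize(s,None,fx=1.8,fy=1.8,interpolation=cv2.INTER_CUBIC))
```

```text
(no output)
```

View pics/z16.png

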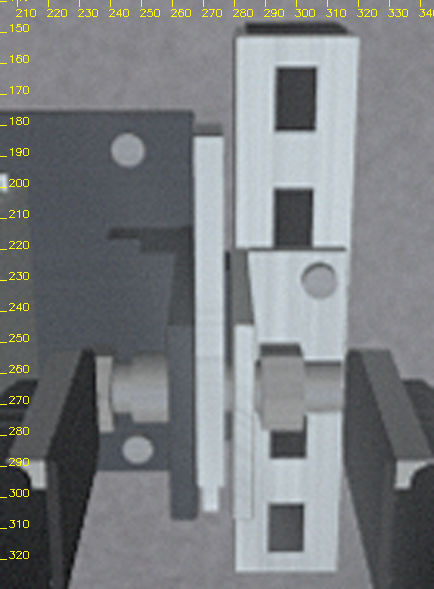

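View pics/z17.png

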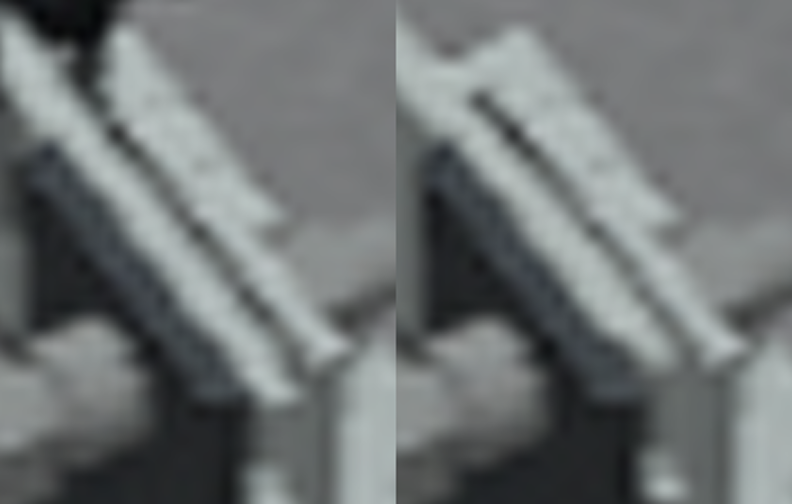

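Run:
```python
from f2 import *
c=lambda X,Y:px(X,Y,205,140,3.1); q=(.6187,.047,-.2339)
for n,X,Y,z in [("tail top",208,136,.105),("tip top",208,513,.105),("thick end",208,486,.105),("br+",182,325,.11),("br-",182,520,.11),("lug-",243,519,.11),("lug+",245,324,.11),("rail+",300,38,.041),("rail-",290,571,.041),("lugR x",254,420,.11),("brL x",168,420,.11),("plL",195,420,.105),("plR",223,420,.105),("head L",112,388,.085),("head R",134,388,.085)]:
    print(n,inv(q,ray("w8",*c(X,Y),z)))
```

```text
tail top [12.4 85.5]
tip top [ 11.7 -31.6]
thick end [ 11.8 -22.1]
br+ [ 4.9 32.9]
br- [  4.  -30.4]
lug- [ 22.2 -30.2]
lug+ [22.4 33.2]
rail+ [ 42.2 104.7]
rail- [  43.3 -103.3]
lugR x [25.2  3.1]
brL x [0.4 3.2]
plL [8.1 0.3]
plR [16.3  0.3]
head L [-18.6   0.4]
head R [-11.6   0.4]
```

Run:
```python
from f2 import *
import itertools
d=np.load("w8.npz"); W=(d["K"],d["T"])
S,D=CAM["scene"],CAM["side"]; qs=(.6202,.0514,-.2411);qd=(.618,.0446,-.2268);qw=(.6187,.0482,-.2339)
def pl(x,z,y0,z0,th): # plate coords (x toward fork), z -> pump
    X=x*np.cos(th)-z*np.sin(th); Z=x*np.sin(th)+z*np.cos(th)
    return (13.5,y0-X,z0+Z)
for nm,args in [("flat",(0,85,0)),("tilt",(1.9,88,.094))]:
    for n,cam,q in [("S",S,qs),("D",D,qd),("W",W,qw)]:
        u=[proj(cam,w(q,pl(x,z,*args))).round(1) for x,z in [(-80,20),(32,20),(-80,-20)]]
        f={"S":(270,190,8),"D":(245,150,9),"W":(205,140,3.1)}[n]
        print(nm,n,[((v-np.array(f[:2])+.5)*f[2]).round(0).tolist() for v in u])
```

```text
flat S [[385.0, 414.0], [163.0, 133.0], [372.0, 487.0]]
flat D [[172.0, 181.0], [364.0, 424.0], [176.0, 271.0]]
flat W [[212.0, 152.0], [214.0, 512.0], [212.0, 124.0]]
tilt S [[390.0, 432.0], [172.0, 130.0], [370.0, 494.0]]
tilt D [[166.0, 184.0], [356.0, 401.0], [177.0, 282.0]]
tilt W [[212.0, 136.0], [213.0, 512.0], [212.0, 122.0]]
```

Run:
```python
from f2 import *
from bench import r
o=r.get_obs(); q=(.6187,.0475,-.2339); print(o["tcp_pos"],o["clock"],inv(q,o["tcp_pos"]),rel(o,w(q,(13.5,102,78)),-13.4))
```

```text
[0.6450996  0.102476   0.20974984] 13.15 [12.9 59.6] (array([ 0.07, 13.17,  4.24]), np.float64(-13.39), np.float64(0.014402584535901042))
```

>>> {"fn": "send_rows", "kwargs": {
  "plan": [
    [0, 0, 4.3, 0, 0],
    [0, 5, 0, 0, 0],
    [0, 5, 0, 0, 0],
    [0, 3.1, 0, 0, 0],
    [0, 0, -0.3, 0, 0],
    [0, 0, -0.2, 0, 0],
    [0, 0, 0, 0, 0]
  ]
}}

```text
clock: 14.02
tcp_pos: [0.6556, 0.1391, 0.081]
orientation: [-1.562, 0.182, -0.186]
contact_force: [0.7, 0.8, 0.6]
grip_width: 0.0
```

```bash
python3 look.py w9
python3 - <<'E'
from f2 import *
from bench import r
o=r.get_obs(); q=(.6187,.0475,-.2339); print(inv(q,o["tcp_pos"]))
E
```

```text
14.025 [0.6556 0.1391 0.081 ] F [0.7 0.8 0.6] M [ 0.04  0.01 -0.04] g 0.0 h -13.43
tail (array([ -7.03,   3.04, -41.89]), np.float64(-13.43), np.float64(-28.129999499521176))
[14.5 97.9]
```

View pics/w9.png

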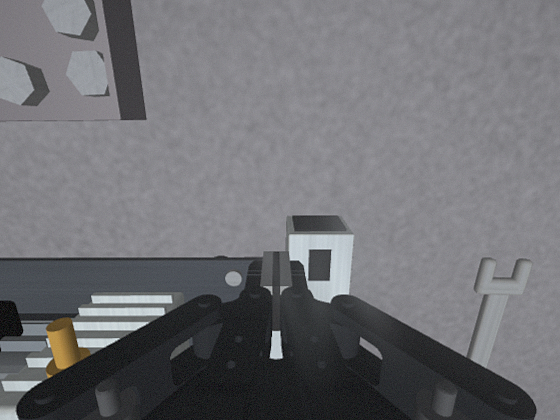

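>>> {"fn": "send_rows", "kwargs": {
  "plan": [
    [0, 0, -0.15, 0, 0],
    [0, 0, -0.1, 0, 0],
    [0, 0, -0.1, 0, 0],
    [0, 0, -0.05, 0, 0],
    [0, 0, 0, 0, 0]
  ]
}}

```text
clock: 14.7
tcp_pos: [0.6539, 0.1361, 0.0795]
orientation: [-1.562, 0.183, -0.184]
contact_force: [-0.2, 2.6, 2.0]
grip_width: 0.0004
```

>>> {"fn": "send_rows", "kwargs": {
  "plan": [
    [0, 0, -0.1, 0, 0],
    [0, 0, -0.1, 0, 0],
    [0, 0, 0, 0, 0]
  ]
}}

```text
clock: 15.08
tcp_pos: [0.6536, 0.135, 0.0796]
orientation: [-1.561, 0.182, -0.183]
contact_force: [0.9, 6.0, 2.5]
grip_width: 0.0001
```

>>> {"fn": "send_rows", "kwargs": {
  "plan": [
    [0, 0, -0.1, 0, 0],
    [0, 0, -0.1, 0, 0],
    [0, 0, 0, 0, 0]
  ]
}}

```text
clock: 15.45
tcp_pos: [0.6535, 0.1346, 0.0799]
orientation: [-1.56, 0.181, -0.183]
contact_force: [1.3, 8.2, 3.5]
grip_width: 0.0002
```

```bash
python3 look.py d10 side
python3 - <<'E'
from f2 import *
from bench import r
o=r.get_obs(); q=(.6187,.0475,-.2339); print(inv(q,o["tcp_pos"]))
crop("pics/d10.png",245,150,315,215,9,"pics/z18.png")
E
```

```text
15.45 [0.6535 0.1346 0.0799] F [1.3 8.2 3.5] M [ 1.46 -0.36 -0.01] g 0.0002 h -13.28
tail (array([ -7.04,   2.82, -41.4 ]), np.float64(-13.28), np.float64(-27.976614799282004))
[13.7 92.8]
```

View pics/z18.png

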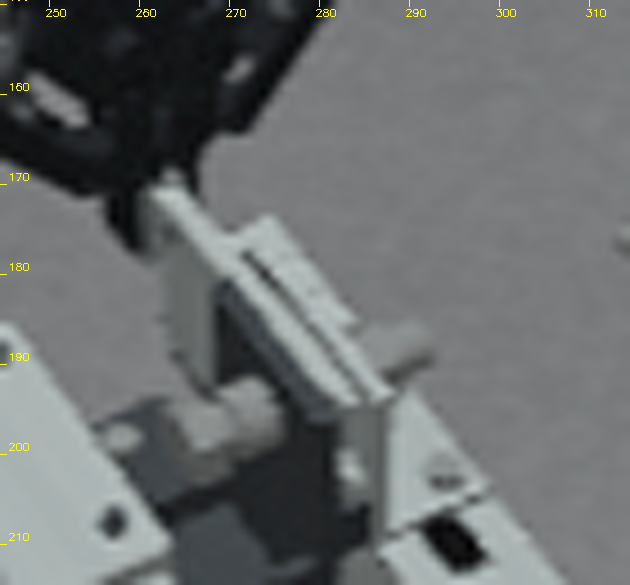

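>>> {"fn": "send_rows", "kwargs": {
  "plan": [
    [0, 0, 2, 0, 0],
    [0, -5, 0, 0, 0],
    [0, -6, 0, 0, 0.5],
    [0, -2, 0, 0, 0.7],
    [-1.8, 0, -5.6, -10, 0.7],
    [0, 0, 0, -10, 0.7],
    [0, 0, 0, -10, 0.7],
    [0, 0, 0, -10, 0.7],
    [0, 0, 0, -10, 0.7],
    [0, 0, 0, -10, 0.7],
    [0, 0, 0, -10, 0.7],
    [0, 0, 0, -10, 0.7]
  ]
}}

```text
clock: 17.0
tcp_pos: [0.626, 0.1006, 0.2079]
orientation: [-1.373, -0.905, 0.91]
contact_force: [0.4, -0.2, -0.2]
grip_width: 0.0598
```

>>> {"fn": "send_rows", "kwargs": {
  "plan": [
    [0, 0, 0, -10, 0.7],
    [0, 0, 0, 0, 0.7],
    [0, 0, 0, 0, 0.7]
  ]
}}

```text
clock: 17.38
tcp_pos: [0.6265, 0.1007, 0.2086]
orientation: [-1.312, -1.032, 1.034]
contact_force: [0.0, -0.1, 0.7]
grip_width: 0.0597
```

```bash
python3 look.py w11
python3 - <<'E'
from f2 import *
from bench import r
o=r.get_obs(); q=(.6187,.0475,-.2339); print(inv(q,o["tcp_pos"]),o["joints"].round(2),rel(o,w(q,(-24,0,80)),76.6))
crop("pics/w11.png",180,170,380,350,3.3,"pics/z19.png")
E
```

```text
17.375 [0.6265 0.1007 0.2086] F [ 0.  -0.1  0.7] M [-0.   -0.01  0.01] g 0.0597 h 76.41
tail (array([-37.47,  15.9 ,   4.96]), np.float64(76.41), np.float64(61.711685806341194))
[-4.7 53.6] [-0.43  0.45  0.23  1.71 -0.12  1.    1.18] (array([-5.36, 12.88,  1.91]), np.float64(76.45), np.float64(-0.1493955004935401))
```

View pics/w11.png

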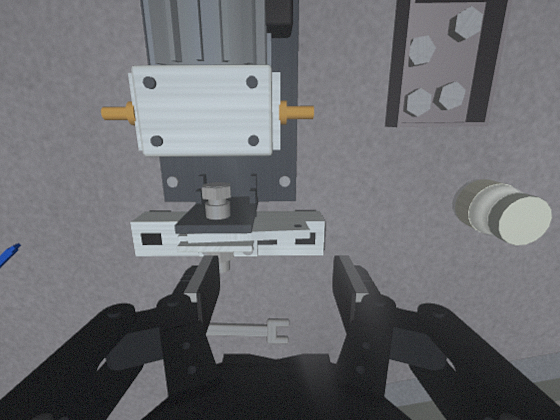

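View pics/z19.png

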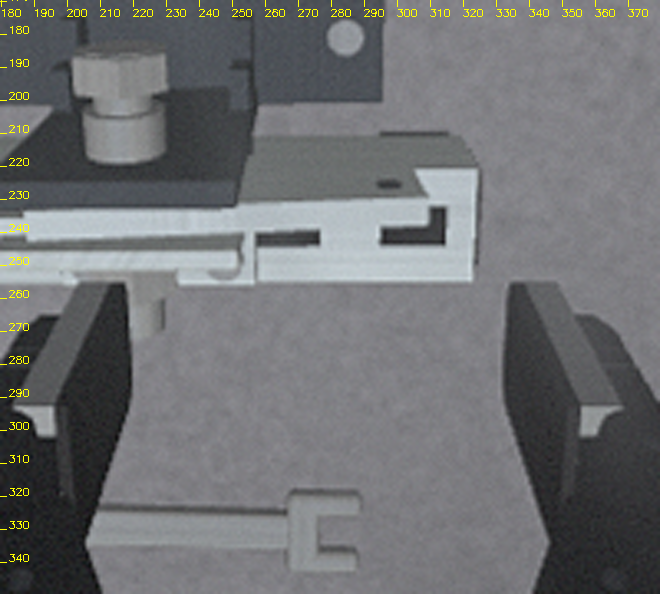

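Run:
```python
from f2 import *
c=lambda X,Y:px(X,Y,180,170,3.3); q=(.6187,.0475,-.2339)
crop("pics/w11.png",190,175,245,225,12,"pics/z20.png")
for n,X,Y,z in [("headL",72,75,.092),("headR",167,75,.092),("rear top",110,52,.098),("front top",110,95,.098),("collar L",83,140,.085),("collar R",166,140,.085),("collar front",125,160,.096),("br rear R",240,180,.11),("lug R front",243,270,.11)]:
    print(n,inv(q,ray("w11",*c(X,Y),z)))
```

```text
headL [-22.3 -11.4]
headR [-22.2  13.4]
rear top [-29.7   0.3]
front top [-18.5  -0.5]
collar L [ -2.4 -11.7]
collar R [-2.3 11. ]
collar front [-0.3  1.8]
br rear R [ 0.4 33.1]
lug R front [24.9 33.2]
```

View pics/z20.png

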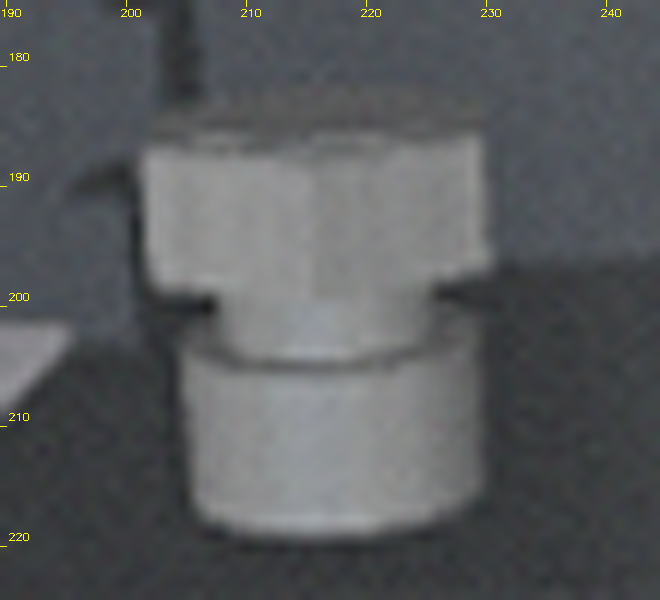

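>>> {"fn": "send_rows", "kwargs": {
  "plan": [
    [-5.36, 0, 2, -0.1, 0.6],
    [0, 4, 0, 0, 0.6],
    [0, 2.5, 0, 0, 0.6],
    [0, 0, 0, 0, 0.6],
    [0, 0, 0, 0, 0.6]
  ]
}}

```text
clock: 18.05
tcp_pos: [0.5957, 0.0535, 0.1452]
orientation: [-1.311, -1.037, 1.036]
contact_force: [-0.1, 0.1, -0.1]
grip_width: 0.0513
```

```bash
python3 look.py w12
python3 - <<'E'
from f2 import *
from bench import r
o=r.get_obs(); q=(.6187,.0475,-.2339); print(inv(q,o["tcp_pos"]),rel(o,w(q,(-25,0,80)),76.6))
E
```

```text
18.05 [0.5957 0.0535 0.1452] F [-0.1  0.1 -0.1] M [ 0.02 -0.07  0.02] g 0.0513 h 76.68
tail (array([-32.16,   9.51,   3.26]), np.float64(76.68), np.float64(61.97906262526803))
[-23.6   0.6] (array([-0.06,  6.55,  0.16]), np.float64(76.69), np.float64(0.08711498264722195))
```

View pics/w12.png

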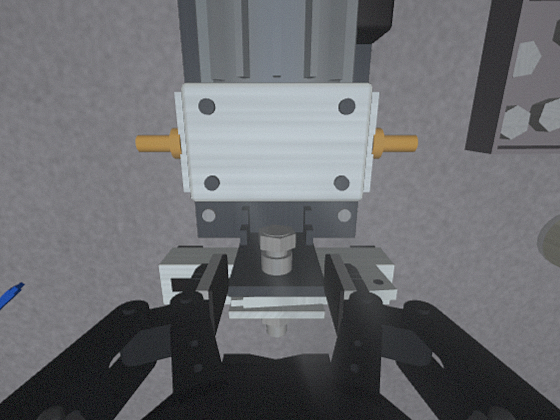

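>>> {"fn": "send_rows", "kwargs": {
  "plan": [
    [0, 2.5, 0.1, 0, 0.6],
    [0, 2.5, 0, 0, 0.6],
    [0, 1.5, 0, 0, 0.6],
    [0, 0, 0, 0, 0.6],
    [0, 0, 0, 0, 0.6]
  ]
}}

```text
clock: 18.73
tcp_pos: [0.5948, 0.0536, 0.0803]
orientation: [-1.311, -1.038, 1.035]
contact_force: [-0.4, -0.8, -0.3]
grip_width: 0.0514
```

```bash
python3 look.py w13; python3 look.py d13 side
python3 - <<'E'
from f2 import *
from bench import r
o=r.get_obs(); q=(.6187,.0475,-.2339); print(inv(q,o["tcp_pos"]))
crop("pics/d13.png",225,140,315,215,8,"pics/z21.png")
crop("pics/w13.png",180,200,380,370,3.5,"pics/z22.png")
E
```

```text
18.725 [0.5948 0.0536 0.0803] F [-0.4 -0.8 -0.3] M [ 0.   -0.05  0.01] g 0.0514 h 76.7
tail (array([-32.15,   3.01,   3.18]), np.float64(76.7), np.float64(62.000227431979596))
18.775 [0.5949 0.0536 0.0804] F [0.2 0.  0. ] M [-0.03  0.05 -0.02] g 0.0514 h 76.7
tail (array([-32.16,   3.01,   3.18]), np.float64(76.7), np.float64(62.00239558756644))
[-24.7   0.4]
```

View pics/z22.png

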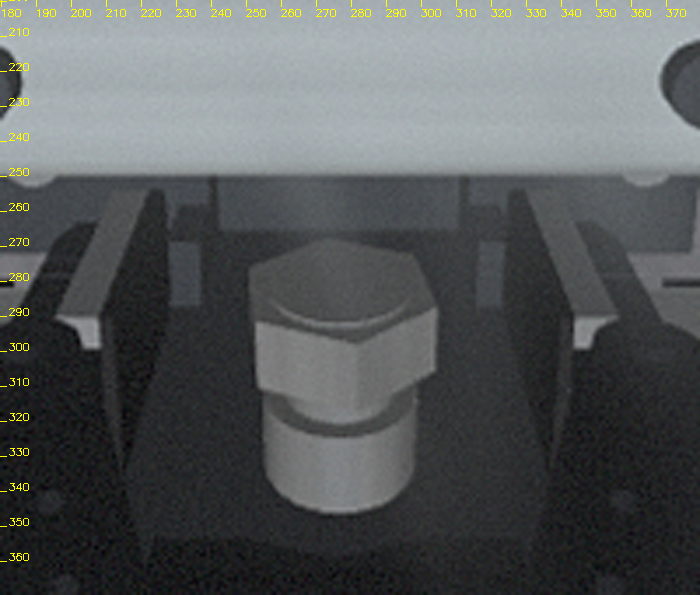

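View pics/z21.png

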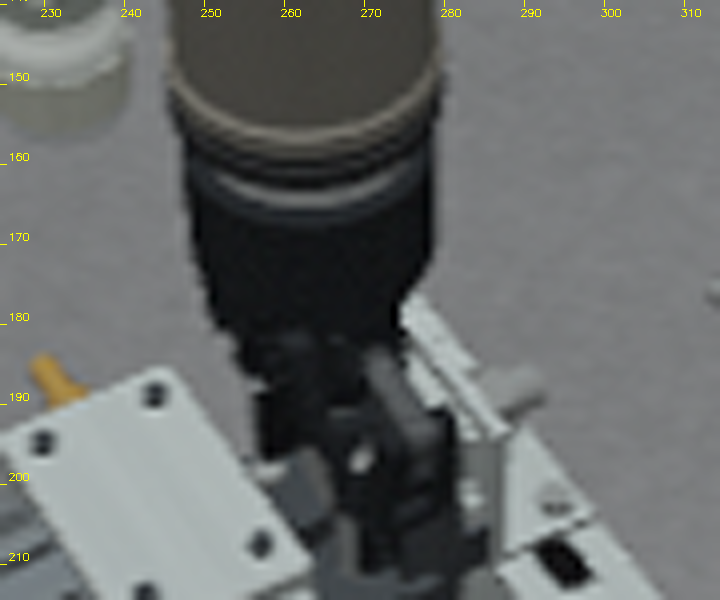

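>>> {"fn": "send_rows", "kwargs": {
  "plan": [
    [0, 0, 0, 0, 0],
    [0, 0, 0, 0, 0],
    [0, 0, 0, 0, 0],
    [0, 0, 0, 0, 0],
    [0, 0, 0, 0, 0]
  ],
  "force": 60
}}

```text
clock: 19.45
tcp_pos: [0.5945, 0.0542, 0.0801]
orientation: [-1.31, -1.038, 1.036]
contact_force: [-1.1, 1.5, 6.2]
grip_width: 0.0231
```

```bash
python3 look.py w14
python3 - <<'E'
from h import *
crop("pics/w14.png",180,200,380,370,3.5,"pics/z23.png")
E
```

```text
19.45 [0.5945 0.0542 0.0801] F [-1.1  1.5  6.2] M [ 0.33  0.24 -0.02] g 0.0231 h 76.73
tail (array([-32.2 ,   2.97,   3.15]), np.float64(76.73), np.float64(62.03159100841309))
```

View pics/z23.png

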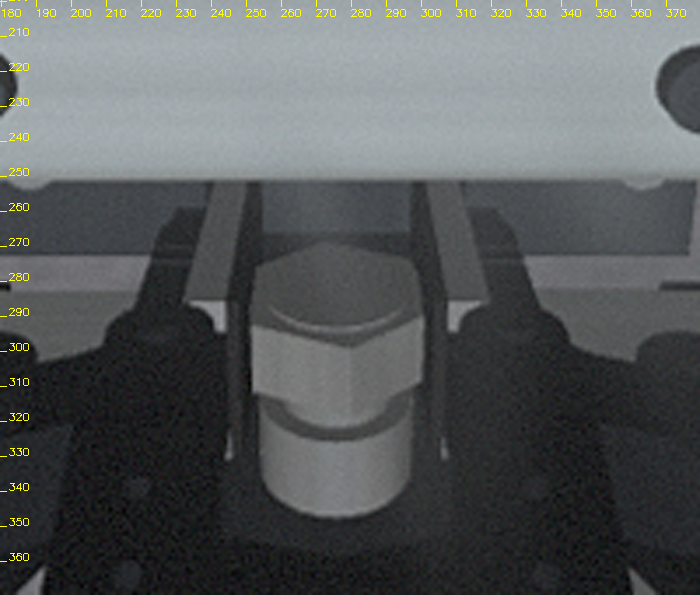

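>>> {"fn": "send_rows", "kwargs": {
  "plan": [
    [0, 0, -0.15, 0, 0],
    [0, 0, -0.15, 0, 0],
    [0, 0, -0.15, 0, 0],
    [0, 0, 0, 0, 0]
  ]
}}

```text
clock: 20.0
tcp_pos: [0.5989, 0.0532, 0.0801]
orientation: [-1.31, -1.038, 1.036]
contact_force: [-0.3, 1.3, 6.1]
grip_width: 0.0229
```

```bash
python3 look.py w15
python3 - <<'E'
from h import *
crop("pics/w15.png",180,200,380,370,3.5,"pics/z24.png")
E
```

```text
20.0 [0.5989 0.0532 0.0801] F [-0.3  1.3  6.1] M [0.29 0.24 0.02] g 0.0229 h 76.73
tail (array([-32.2 ,   2.97,   3.6 ]), np.float64(76.73), np.float64(62.03073407268812))
```

View pics/z24.png

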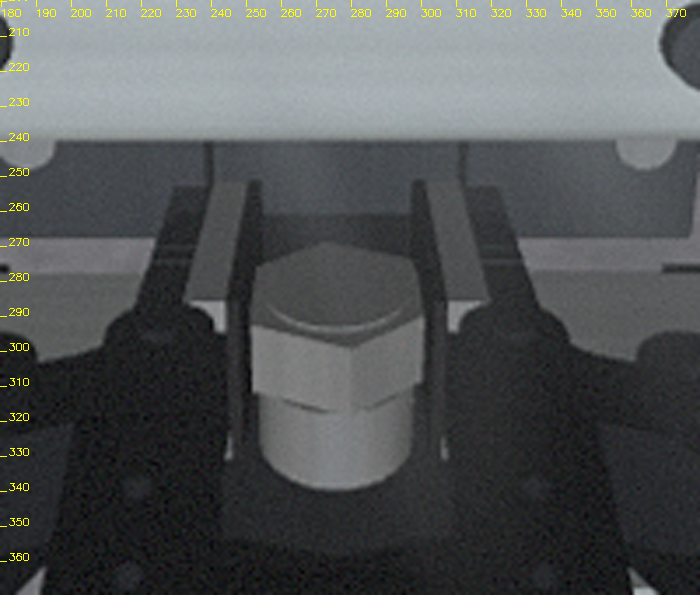

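Bolt moves with the gripper and the head–collar gap is closing. I'll keep pushing until it bears on the collar.

>>> {"fn": "send_rows", "kwargs": {
  "plan": [
    [0, 0, -0.1, 0, 0],
    [0, 0, -0.1, 0, 0],
    [0, 0, -0.1, 0, 0],
    [0, 0, 0, 0, 0]
  ]
}}

```text
clock: 20.55
tcp_pos: [0.6005, 0.0528, 0.08]
orientation: [-1.308, -1.036, 1.037]
contact_force: [-5.6, 1.9, 9.4]
grip_width: 0.0229
```

>>> {"fn": "send_rows", "kwargs": {
  "plan": [
    [0, 0, -0.1, 0, 0],
    [0, 0, -0.1, 0, 0],
    [0, 0, 0, 0, 0]
  ]
}}

```text
clock: 20.92
tcp_pos: [0.6006, 0.0528, 0.0799]
orientation: [-1.305, -1.034, 1.039]
contact_force: [-11.7, 3.6, 16.2]
grip_width: 0.0228
```

```bash
python3 look.py w16; python3 look.py s16 scene; python3 look.py d16 side
python3 - <<'E'
from f2 import *
from bench import r
o=r.get_obs(); q=(.6187,.0475,-.2339); print(inv(q,o["tcp_pos"]))
crop("pics/w16.png",180,200,380,370,3.5,"pics/z25.png")
crop("pics/d16.png",225,140,315,215,8,"pics/z26.png")
crop("pics/s16.png",255,180,345,255,8,"pics/z27.png")
E
```

```text
20.925 [0.6006 0.0528 0.0799] F [-11.7   3.6  16.2] M [0.63 2.26 0.  ] g 0.0228 h 76.77
tail (array([-32.2 ,   3.  ,   3.77]), np.float64(76.77), np.float64(62.06702514236818))
20.975 [0.6005 0.0527 0.0799] F [-11.6   2.9  15.8] M [ 0.6   2.26 -0.05] g 0.0227 h 76.76
tail (array([-32.2 ,   3.  ,   3.76]), np.float64(76.76), np.float64(62.063841225616855))
21.025 [0.6006 0.0528 0.0799] F [-11.2   3.3  15.6] M [ 0.64  2.28 -0.02] g 0.0231 h 76.77
tail (array([-32.2 ,   3.  ,   3.77]), np.float64(76.77), np.float64(62.0660491659759))
[-18.9   0.9]
```

View pics/z25.png

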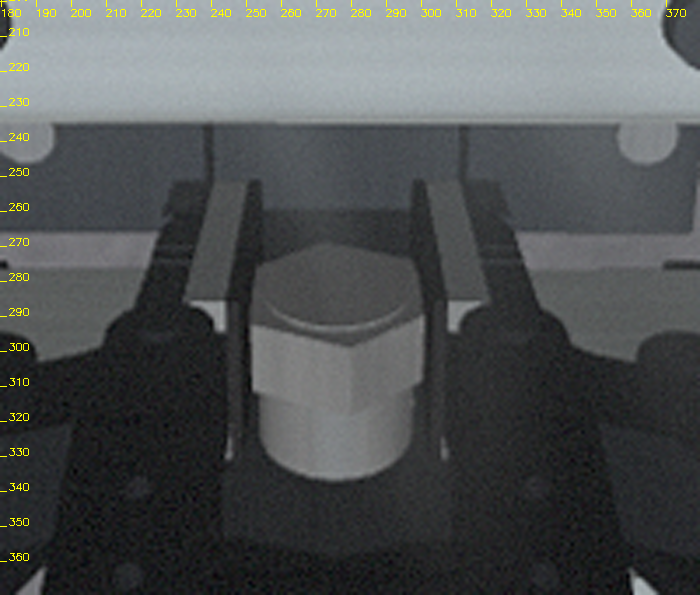

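View pics/z26.png

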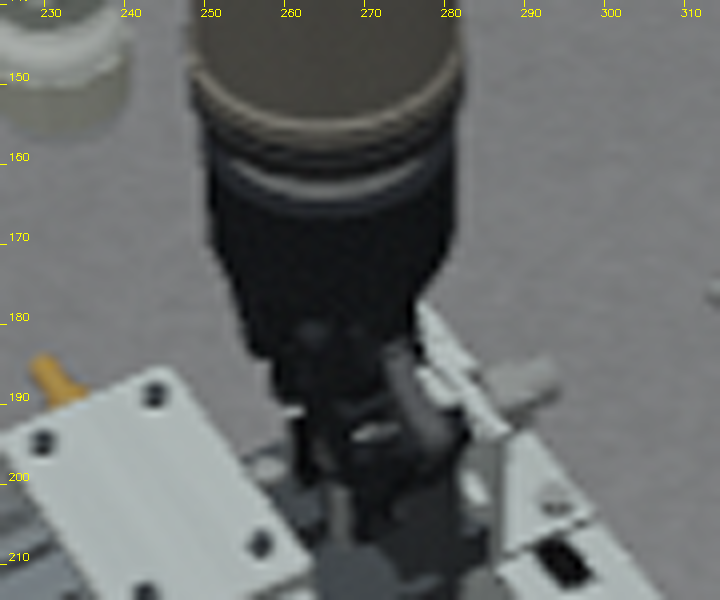

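View pics/z27.png

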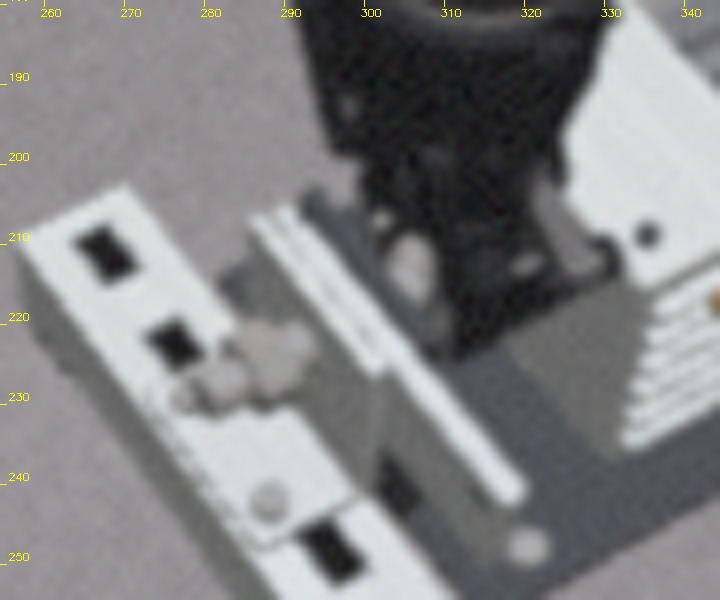

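>>> {"fn": "send_rows", "kwargs": {
  "plan": [
    [0, 0, 0, 0, 0],
    [0, 0, 0, 0, 0],
    [0, 0, 0, 0, 0],
    [0, 0, 0, 0, 0]
  ],
  "force": 100
}}

```text
clock: 21.58
tcp_pos: [0.6005, 0.0528, 0.0801]
orientation: [-1.305, -1.034, 1.039]
contact_force: [-11.1, 3.8, 16.9]
grip_width: 0.022
```

```bash
python3 look.py w17; python3 look.py s17 scene; python3 look.py d17 side
python3 - <<'E'
from f2 import *
S,D=CAM["scene"],CAM["side"]; qs=(.6202,.0514,-.2411);qd=(.618,.0446,-.2268)
def pl(x,z,y0,z0,th):
    X=x*np.cos(th)-z*np.sin(th); Z=x*np.sin(th)+z*np.cos(th); return (13.5,y0-X,z0+Z)
im=cv2.imread("pics/s17.png")[195:260,280:335]; 
for nm,a,col in [("flat",(0,85,0),(0,0,255)),("tilt",(1.9,88,.094),(255,0,0))]:
    print(nm,[proj(S,w(qs,pl(x,z,*a))).round(1) for x,z in [(-80,20),(32,20),(-80,-20)]])
crop("pics/s17.png",280,195,335,260,9,"pics/z28.png",5)
crop("pics/s8.png",280,195,335,260,9,"pics/z29.png",5)
a=np.hstack([cv2.imread("pics/z28.png"),cv2.imread("pics/z29.png")]); cv2.imwrite("pics/z30.png",cv2.resize(a,None,fx=.8,fy=.8))
E
```

```text
21.575 [0.6005 0.0528 0.0801] F [-11.1   3.8  16.9] M [ 0.66  2.29 -0.04] g 0.022 h 76.77
tail (array([-32.2 ,   3.01,   3.77]), np.float64(76.77), np.float64(62.0678952012139))
21.625 [0.6005 0.0528 0.0801] F [-12.    3.2  16.8] M [ 0.64  2.31 -0.05] g 0.022 h 76.76
tail (array([-32.2 ,   3.01,   3.76]), np.float64(76.76), np.float64(62.06158469284931))
21.675 [0.6006 0.0528 0.0801] F [-11.9   2.3  16.4] M [ 0.66  2.34 -0.07] g 0.0219 h 76.76
tail (array([-32.2 ,   3.01,   3.77]), np.float64(76.76), np.float64(62.06402422256399))
flat [array([317.6, 241.3]), array([289.9, 206.1]), array([316. , 250.4])]
tilt [array([318.3, 243.5]), array([291. , 205.8]), array([315.7, 251.3])]
```

View pics/z30.png

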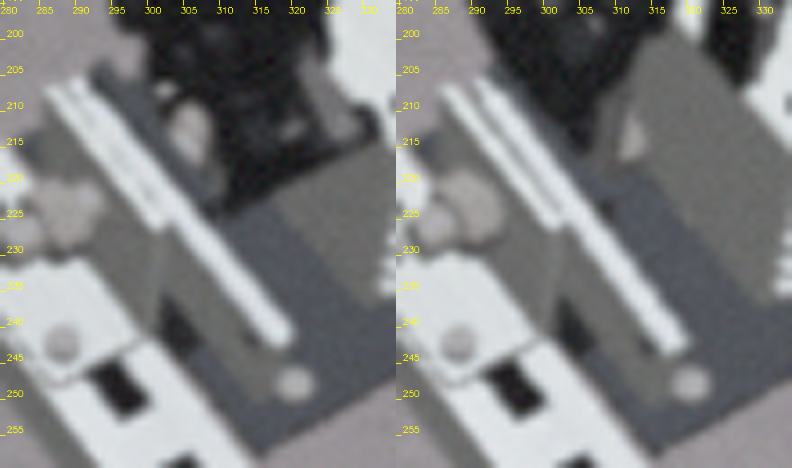

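View pics/w17.png

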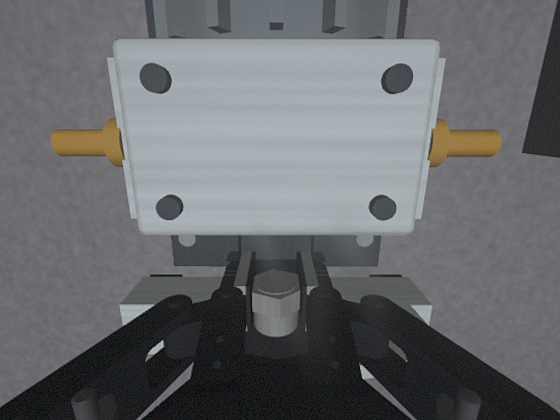

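Run:
```python
from bench import r
print(r.hand_in()); o=r.get_obs(); print(o["clock"],o["contact_force"].round(1),o["grip_width"])
```

```text
the job is handed in; nothing more can be done
None
the job is handed in; nothing more can be done
```

The job is handed in: the plate sits around the bolt, the bolt head is pushed against its collar, and the gripper is still holding the head. It took about 21.7 s of the 51 s.

- **Packing plate:** I took the aluminium plate out of the stand's middle slot and left the blue and green look-alikes alone. I slid it in from the pump's +y end until its slot met the bolt shank (about 7 N) and its lower edge touched the lip, then let go.
- **After letting go:** the plate tipped about 5°, tail down. By my estimate its centre of gravity lies just past the end of the lip. I pushed it back against the shank from the tail end with about 8 N. My last pictures show the slot around the bolt and both prongs in the gap.
- **Bolt:** I closed on two flats, with the opening reading 23 mm on the 24 mm head. I pushed about 6 mm until it stopped firmly, at about 12 N. The wrist picture shows the head flush on the collar, and the gripper holds it with 100 N.

**Checks that were not clean:**
- **Plate tilt:** it still seems slightly tilted and turned within the clearance of the gap, so it is not perfectly level on the lip.
- **Upward force:** about 16 N on the tool remained at the end. I took it as a side effect of the gripping and pushing and did not relieve it.
- **Tray, jar and spanner:** I did not touch them, but I made no separate final measurement of where they are.

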